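Load a sample cartridge through the spectrometer's check flap

ROBOT

A 7-joint arm with a two-finger parallel gripper is mounted at the origin on the work surface. World frame = base frame: x ahead of the robot, y to its left, z up, the work surface at z = 0. Lengths are in m, angles in rad, forces in N, time in s.
With the tool pointing down it reaches from about 0.35 to 0.9 m from the base axis. Payload 8.1 kg.
Tool frame: the origin (TCP) lies midway between the tips of the shut fingers; the grasp point (between the pads) lies 19 mm behind it; z points along the fingers, y is the direction in which the jaws open and shut (so a half turn about z gives the same grasp; the last joint's range is limited). The gripper opens to 92 mm and grips with 3 to 60 N. Pads are 19 mm wide; open, the fingers measure 130 mm over their backs; the gripper's body (75 mm by 190 mm) begins 47 mm behind the grasp point.
Start: joints at [-1.408, 0.434, 0.025, 1.573, -0.012, 1.134, -0.075], TCP at [0.164, 0.603, 0.227] pointing down, gripper open.
Joint ranges: [-2.62, 2.62], [-0.44, 2.09], [-1.27, 1.32], [0.08, 2.57], [-1.32, 4.46], [0.12, 2], [-2.74, 2.74]. Speed limits (rad/s): [2.22, 2.22, 3.01, 3.01, 3.14, 3.14, 3.14].

INTERFACE

Orientations are given as a 3x3 rotation matrix whose columns are the frame's x, y, z axes.
In Python, from bench import monitor, viewer, ticket gives the robot as it stands.
- The arm moves only by the tool move_arm, never from a script. Its argument "series" is a list of rows, each a list of 3 entries, a list of its own where there are three numbers: the shift along the tool's x, y, z as a fraction of full scale, then the turn, a rotation vector about the tool's x, y, z as a fraction of full scale, then the opening, from -1 (shut) to 1 (fully open). In form: [[[dx, dy, dz], [ax, ay, az], jaw], ...]. A call has 1 to 12 rows; each row shifts and turns the commanded pose from where the row before left it, along the tool's axes as they then stand; what a row does not reach is not made up. Full scale, the value 1, is 15 cm for a shift and 60 degrees for a turn. A row lasts 1/10 s, in which the tool goes at most 50 mm and 8.59 degrees, less where a joint would pass 70% of its speed; a pose out of reach is approached as far as the arm can. A call with a number of a shift or a turn outside -1 to 1 is refused whole. A call with a gripper value outside its range is refused whole. The fingers move at their own pace and stop on an object; the grip force is fixed at half the most. Time passes only in rows, so rows that do not move let the fingers close. It gives the time, the measured TCP pose, the force and the opening at its end, in the units of the state.
- monitor.get_obs(): the state, without advancing time (a new reading comes with each control period).
- viewer.camera(name): name is "scene" or "top" or "wrist"; returns (picture, depth): 400x640x3 uint8, red, green, blue; 400x640 float32, m along the optical axis (not along the pixel's ray), 0 where there is no reading.
- viewer.camera_model(name): a dict with "camera_matrix" (3x3 intrinsics, pixels), "dist_coeffs" ([k1, k2, p1, p2, k3] as OpenCV has them; the pictures are not rectified), "origin" and "rotation" of the camera in the world. Camera axes: x right, y up, looking along -z (the intrinsics and any distortion apply to the point x, -y, -z); pixel columns grow to the right and rows downward; lengths in m; the calibration is good to about 2 mm. A picture is of the moment at which its call begins: read the wrist's pose just before it. camera_model takes no time and is no camera call; for the wrist camera it gives the pose at the moment of the call.
- ticket.job_done(): hands the job in, once; it reports no verdict.
The state is a dict: "time_s": time; "qpos": joint angles; "joint_vel": joint speeds; "effort": joint torques, N m; "tool_pos": TCP position; "tool_rot": TCP orientation; "force": force on the tool from outside, world axes, zero at the start; "moment": the same for the moment, N m; "gripper_width": opening from 0.0 (shut) to 1.0 (fully open).
Only numpy, scipy, OpenCV 4.12 (cv2) and the standard library are available. Lean on these libraries where they do the work, as an engineer would, in place of code of your own. Each camera call takes 0.05 s, during which the arm holds its last target.

TASK

Load the longer of the two steel sample cartridges into the spectrometer: lift the bar handle of the tray it lies in to tip it into the V-trough, and let that tray down again. Then push the cartridge along the trough through the hanging flap until it is wholly inside the chamber and the flap has fallen shut behind it. Leave the shorter cartridge lying in its own tray, and do not disturb the jar and the beaker.

Things in the scene. Friction and masses are not known exactly. Their poses are not given: they have to be found in the camera images.
- station: Fixed loading station: steel V-trough along its x axis, a small white chamber at the +x end, a white instrument behind that (x 300 to 460 mm, up to 220 high). Origin on the table under the middle of the loading zone; x along the trough towards the chamber, y left, z up. All 'station' coordinates here are in mm in this frame. Nothing stands over trough and trays before the gate.
- fold (a point): Point on the fold of the 90 degree V, mid loading zone (station 0, 0, 30). Walls rise at 45 degrees to rims at y=+-36, z=66. The trough is open at its -x end, x=-90, and runs on through the gate to the chamber's end wall at x=285. A cartridge lying in the fold has its axis at y=0, z=55.5.
- gate (a point): Centre of the gate in the gate plane, on the axis of a cartridge lying in the fold (station 95, 0, 55.5). Opening 60 wide above the V, up to the header. The flap's lower edge swings in on a 41.5 radius, so it drops behind a cartridge only once the rear end is at least 24 past this plane: push it about 30 past (there is room for 80).
- header (a point): Middle of the underside of the header bar over the gate (station 95, 0, 107); bar is 6 thick along x, top at z=111. Behind it the chamber, 92 wide, is roofed by fixed steel bars (gaps 18, top z=111): its only way in is the gate. To reach some 30 mm in under the header, lean the tool back towards -x about 40 to 50 degrees from vertical, fingers pointing ahead and down.
- flap (a joint): Aluminium flap hanging in the gate from a free hinge along y at station x=95, z=109; 54 mm wide, 4 thick, lower edge 41.5 below the hinge (z=67.5, that is 6 below the top of a cartridge in the fold), 40 g. 0 = hanging shut; grows as it swings into the chamber (+x), up to 1.45 rad; cannot swing outwards. Falls shut by its weight when nothing is under it.
- hinge_left (a point): Point on the left tray's hinge line, which is parallel to station x (station 0, 38, 69).
- hinge_right (a point): Point on the right tray's hinge line, parallel to station x (station 0, -38, 69).
- tray_left (a joint): Aluminium tipping tray on the +y side, 130 mm along x, 56 wide, 14 high lip. 0 = at rest, sloping 8 degrees down outwards so that a cartridge lies against the outer lip; grows as the outer edge is lifted, up to 0.8 rad. Above about 0.2 rad the cartridge rolls inwards into the V; 0.45 is ample. 0.2 kg, no spring; falls back to 0 when let go.
- tray_right (a joint): The same tray mirrored, on the -y side; also grows as its outer edge is lifted, same values.
- bar_left (a point): Middle of the left tray's bar handle: round steel bar, 10 mm thick, 96 long, parallel to station x, 38 outside and 22 above the tray's lip (at rest at station 0, 136, 92), free all round. Moves with the tray in an arc about the hinge line. Pinch it from above across its length; it may turn between the fingers. Open the fingers no more than about 45 mm there.
- bar_right (a point): The same bar on the right tray (at rest at station 0, -136, 92).
- long_cartridge: The longer cartridge: plain steel cylinder, 110 mm long, 36 diameter, about 0.3 kg, same at both ends. Origin at its centre, x along its axis (the other axes turn as it rolls). Starts lying parallel to the trough in the left or the right tray.
- short_cartridge: The shorter cartridge: like the other but 75 mm long, 36 diameter, about 0.2 kg, in the other tray. Origin at its centre, x along its axis. To be left where it is.
- bottle: Bystander: amber jar with black lid, 60 mm diameter, 100 high, origin under its centre. Leave alone.
- beaker: Bystander: white open beaker, 72 mm diameter, 90 high, origin under its centre. Leave alone.
Things that resemble listed ones, but are neither listed nor needed, are in the scene too. Leave any brown look-alike of the long_cartridge alone.

How it is judged:
By the outcome, as a careful person would: the job done as asked, in the order asked, and still so for the second after the job is handed in, with the robot touching nothing.
It also fails if it takes over 53 s, if anything falls off the work surface, if the arm or the gripper's body presses on something with over 40 N, if the wrist force passes 120 N, or if a joint passes its speed limit or range.

## Working session

There is one attempt and no reset: what is moved stays moved. The work goes in short steps, Python scripts to look and compute and a tool call to move; the robot and the scene stay as the last step left them, time stands still between calls to the robot, and variables do not carry over. Pictures are saved under pics/ and viewed, and the job is handed in when it is done.

Besides the shell and the picture viewer there is one more tool, called after ">>>" as name([rows], argument=value, ...), one row to a line, values as JSON. move_arm: Moves the arm, as the interface text tells. Its arguments: {"type":"object","properties":{"series":{"type":"array","items":{"type":"array"}}},"required":["series"]}

```bash
ls; mkdir -p pics
python3 - <<'E'
from bench import monitor, viewer, ticket
import cv2,numpy as np
print(monitor.get_obs())
for n in ("scene","top","wrist"):
    m=viewer.camera_model(n); print(n,m)
    p,d=viewer.camera(n); cv2.imwrite(f"pics/{n}0.png",p[:,:,::-1]); np.save(f"pics/{n}0_d.npy",d);
E
```

```text
pics
{'time_s': 0.0, 'qpos': array([-1.40761051,  0.4352047 ,  0.02496315,  1.57406118, -0.01158786,
        1.13400271, -0.0751298 ]), 'joint_vel': array([-0.00040864, -0.00081907, -0.00281284,  0.00075629,  0.00095272,
        0.00233384,  0.00078615]), 'effort': array([-7.01130266e-04, -6.67856956e+01,  9.84813608e-01, -3.14447629e+01,
       -6.05272944e-02,  4.31114878e-02,  1.58555895e-04]), 'tool_pos': array([0.16408973, 0.60256308, 0.22597011]), 'tool_rot': array([[-9.64864034e-01,  2.62749553e-01, -2.59683966e-04],
       [ 2.62749641e-01,  9.64862865e-01, -1.50900380e-03],
       [-1.45930657e-04, -1.52421536e-03, -9.99998828e-01]]), 'force': array([0.2436753 , 0.11267384, 0.18011401]), 'moment': array([-0.02984316, -0.04299902, -0.01216495]), 'gripper_width': 1.000668488534987}
scene {'camera_matrix': array([[425.2661889 ,   0.        , 315.33742696],
       [  0.        , 425.2661889 , 198.39740343],
       [  0.        ,   0.        ,   1.        ]]), 'dist_coeffs': array([0.00362663, 0.        , 0.        , 0.        , 0.        ]), 'origin': array([0.78103328, 0.337324
[... 438 characters left out ...]
]), 'origin': array([ 0.41680979, -0.17272619,  0.95418322]), 'rotation': array([[-0.00364001,  0.99106013, -0.13336633],
       [-0.99983199, -0.00600288, -0.01731934],
       [-0.01796509,  0.13328088,  0.99091547]])}
wrist {'camera_matrix': array([[330.84078225,   0.        , 315.26759497],
       [  0.        , 330.84078225, 196.68834467],
       [  0.        ,   0.        ,   1.        ]]), 'dist_coeffs': array([-0.04101118,  0.        ,  0.        ,  0.        ,  0.        ]), 'origin': array([0.08976881, 0.623134  , 0.38435867]), 'rotation': array([[ 0.26285061, -0.92542102, -0.27295695],
       [ 0.96483594,  0.25179605,  0.07543447],
       [-0.00107916, -0.28318667,  0.9590642 ]])}
```

View pics/scene0.png

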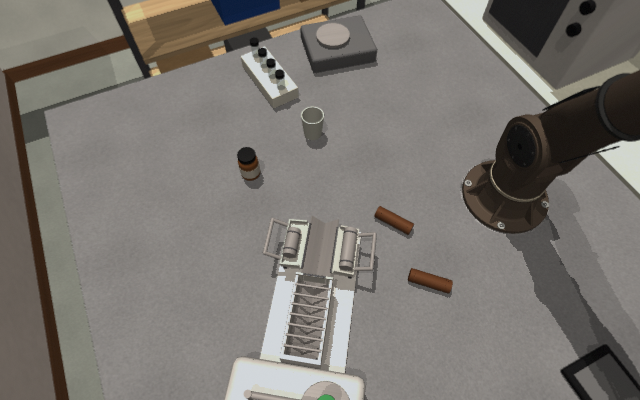

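View pics/top0.png

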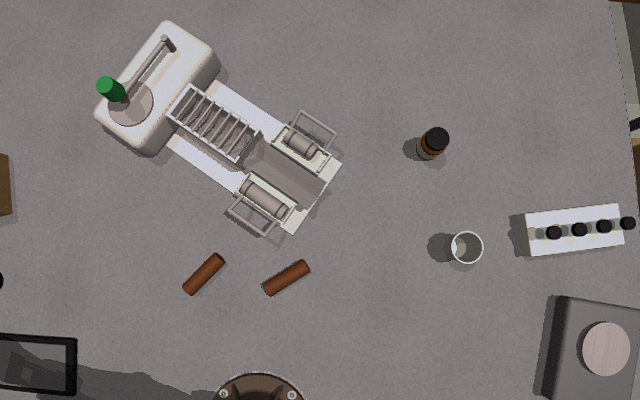

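View pics/wrist0.png

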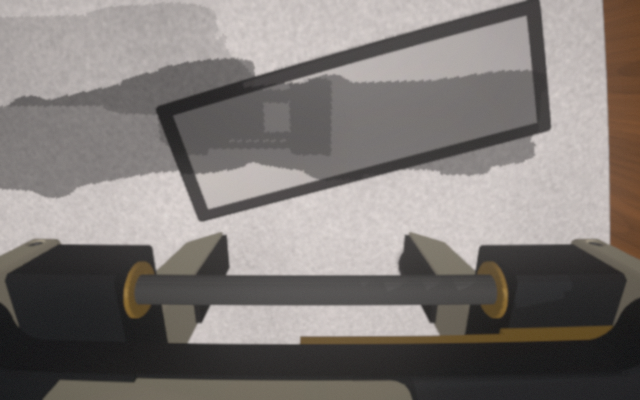

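Run:
```python
import cv2
a=cv2.imread("pics/top0.png")[70:250,160:360]; cv2.imwrite("pics/top0z.png",cv2.resize(a,None,fx=4,fy=3.3333*1.0 if 0 else 4,interpolation=cv2.INTER_CUBIC)[:600])
a=cv2.imread("pics/scene0.png")[205:375,220:400]; cv2.imwrite("pics/scene0z.png",cv2.resize(a,None,fx=3.5,fy=3.5,interpolation=cv2.INTER_CUBIC))
```

```text
(no output)
```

View pics/top0z.png

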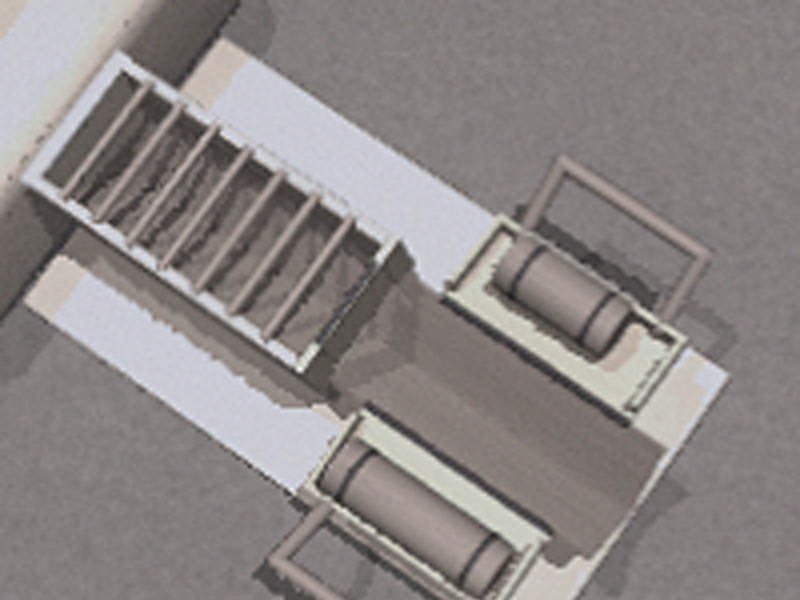

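View pics/scene0z.png

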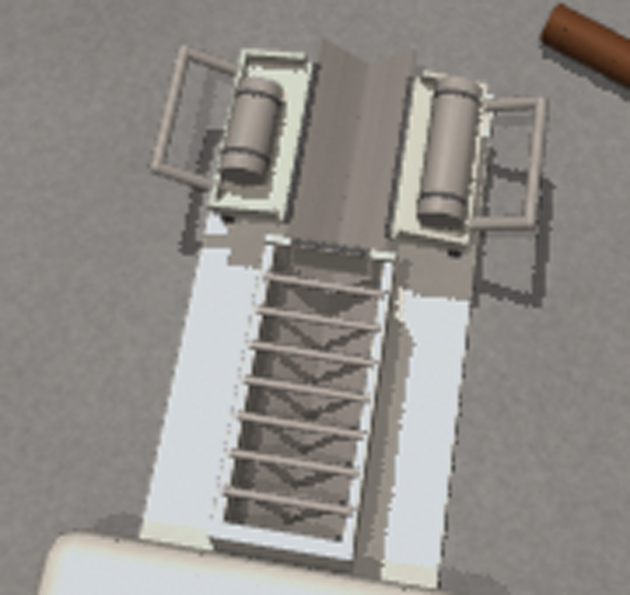

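Run:
```python
import cv2
a=cv2.imread("pics/top0.png")[160:245,215:345]; cv2.imwrite("pics/top0y.png",cv2.resize(a,None,fx=6,fy=6,interpolation=cv2.INTER_CUBIC))
a=cv2.imread("pics/scene0.png")[210:285,255:385]; cv2.imwrite("pics/scene0y.png",cv2.resize(a,None,fx=6,fy=6,interpolation=cv2.INTER_CUBIC))
```

```text
(no output)
```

View pics/top0y.png

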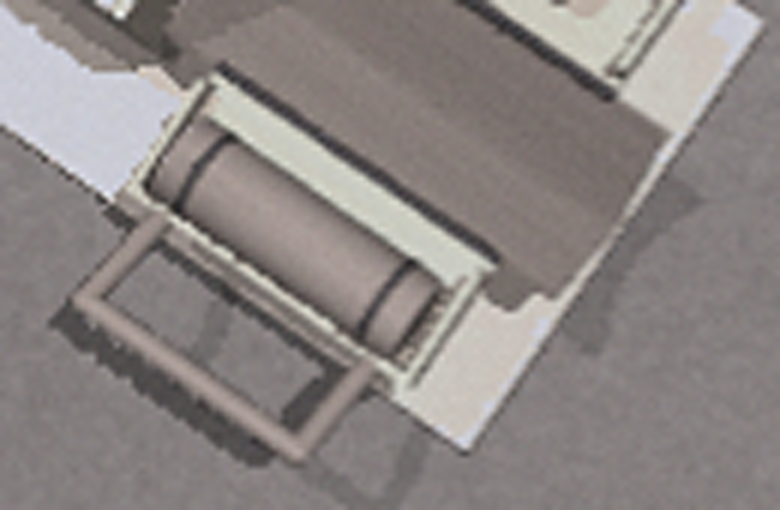

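View pics/scene0y.png

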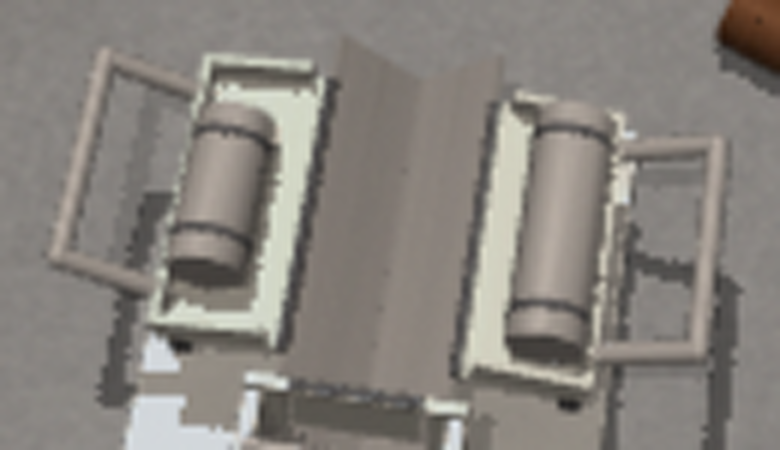

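```bash
cat > h.py <<'E'
import numpy as np, cv2
from bench import monitor, viewer
def ray(m,uv):
    uv=np.asarray(uv,float).reshape(-1,1,2)
    n=cv2.undistortPoints(uv,m["camera_matrix"],m["dist_coeffs"]).reshape(-1,2)
    d=np.c_[n[:,0],-n[:,1],-np.ones(len(n))]
    return d@np.asarray(m["rotation"]).T      # unit optical depth
def tri(ms,uvs):
    A=np.zeros((3,3));b=np.zeros(3)
    for m,uv in zip(ms,uvs):
        d=ray(m,uv)[0];d/=np.linalg.norm(d);P=np.eye(3)-np.outer(d,d)
        A+=P;b+=P@m["origin"]
    p=np.linalg.solve(A,b)
    res=[np.linalg.norm((np.eye(3)-np.outer(d,d))@(p-m["origin"])) for m,d in [(m,(lambda r:r/np.linalg.norm(r))(ray(m,uv)[0])) for m,uv in zip(ms,uvs)]]
    return p,max(res)
def onplane(m,uv,z):
    d=ray(m,uv); s=(z-m["origin"][2])/d[:,2]; return m["origin"]+d*s[:,None]
def proj(m,P):
    q=(np.atleast_2d(P)-m["origin"])@np.asarray(m["rotation"]); q=q*[1,-1,-1]
    return cv2.projectPoints(q,np.zeros(3),np.zeros(3),m["camera_matrix"],m["dist_coeffs"])[0].reshape(-1,2)
E
python3 - <<'E'
from h import *
T=viewer.camera_model("top");S=viewer.camera_model("scene")
z=lambda u,v,k,ox,oy:((u+.5)/k-.5+ox,(v+.5)/k-.5+oy)
t=lambda u,v:z(u,v,6,215,160); t4=lambda u,v:z(u,v,4,160,70)
s=lambda u,v:z(u,v,6,255,210)
pts={"L+":(t(82,300),s(700,352)),"L-":(t(302,450),s(716,147)),"R+":(t4(564,163),s(60,253)),"R-":(t4(708,255),s(108,57))}
W={}
for k,(a,b) in pts.items():
    p,r=tri([T,S],[a,b]);W[k]=p;print(k,p.round(4),"res mm",round(r*1e3,2))
print("len",np.linalg.norm(W["L+"]-W["L-"]),np.linalg.norm(W["R+"]-W["R-"]),"sep",np.linalg.norm((W["L+"]+W["L-"]-W["R+"]-W["R-"])/2))
c=sum(W.values())/4
ex=(W["L+"]-W["L-"]+W["R+"]-W["R-"]);ey=(W["L+"]+W["L-"]-W["R+"]-W["R-"])
print("centre",c,"yaw x",np.degrees(np.arctan2(ex[1],ex[0])),"yaw from y",np.degrees(np.arctan2(-ey[0],ey[1])))
E
```

```text
L+ [0.4957 0.0545 0.0911] res mm 0.95
L- [ 0.4415 -0.0262  0.086 ] res mm 0.89
R+ [ 0.7189 -0.1028  0.0907] res mm 0.95
R- [ 0.6646 -0.1827  0.0877] res mm 2.02
len 0.0974095528499445 0.09663434255774551 sep 0.27280926449925647
centre [ 0.5802014  -0.06430292  0.08884226] yaw x 55.94936943383361 yaw from y 54.892514506292414
```

```bash
cat >> h.py <<'E'
O=np.array([0.5802,-0.0643,0.0]); YAW=np.radians(55.5)
def Rz(a): return np.array([[np.cos(a),-np.sin(a),0],[np.sin(a),np.cos(a),0],[0,0,1]])
def w(p): return O+(Rz(YAW)@(np.atleast_2d(p).T/1000)).T   # station mm -> world
def st(p): return ((np.atleast_2d(p)-O)@Rz(YAW))*1000
E
python3 - <<'E'
from h import *
P=[(95,46,111),(95,-46,111),(285,46,111),(285,-46,111),(-90,0,30),(-90,36,66),(-90,-36,66),(0,136,92),(0,-136,92),(48,136,92),(-48,136,92),(48,-136,92),(-48,-136,92),(65,38,69),(-65,38,69),(65,-38,69),(-65,-38,69)]
for n,b,k in(("top",(150,70,210,175),3.8),("scene",(215,205,180,180),3.3)):
    m=viewer.camera_model(n);im=cv2.imread(f"pics/{n}0.png")
    x,y,ww,hh=b;c=cv2.resize(im[y:y+hh,x:x+ww],None,fx=k,fy=k,interpolation=cv2.INTER_CUBIC)
    if n=="top": c=c[:600]
    for q in proj(m,w(P)): cv2.circle(c,tuple(int(v) for v in ((q[0]+.5-x)*k-.5,(q[1]+.5-y)*k-.5)),3,(0,0,255),1)
    cv2.imwrite(f"pics/{n}0chk.png",c[:600,:800])
# depth clouds -> station
for n in("top","scene"):
    m=viewer.camera_model(n);d=np.load(f"pics/{n}0_d.npy");v,u=np.mgrid[:400,:640]
    X=m["origin"]+ray(m,np.c_[u.ravel(),v.ravel()])*d.ravel()[:,None]
    s=st(X);ok=d.ravel()>0
    for nm,sg in(("left",1),("right",-1)):
        y=s[:,1]*sg
        k=ok&(abs(s[:,0])<62)&(y>45)&(y<95)&(s[:,2]>85)&(s[:,2]<115)
        q=s[k];print(n,nm,"cart top: x",np.percentile(q[:,0],[0,2,98,100]).round(1),"y med",np.median(q[:,1]).round(1),"zmax",np.percentile(q[:,2],98).round(1),k.sum())
        k=ok&(abs(s[:,0])<40)&(y>128)&(y<144)&(s[:,2]>75)
        q=s[k];print("   bar y",np.median(q[:,1]).round(1),"z",np.percentile(q[:,2],[50,90]).round(1),k.sum())
    k=ok&(abs(s[:,0]-95)<8)&(abs(s[:,1])<30)&(s[:,2]>98);print("  header z",np.percentile(s[k][:,2],[50,95]).round(1),"x",np.median(s[k][:,0]).round(1))
E
```

```text
top left cart top: x [-56.3 -55.   51.1  53.9] y med 72.9 zmax 101.4 797
   bar y 135.3 z [95.  97.1] 169
top right cart top: x [-33.8 -33.   39.9  41.5] y med -73.7 zmax 101.1 518
   bar y -136.3 z [95.  97.2] 156
  header z [109.7 112.3] x 94.1
scene left cart top: x [-54.2 -50.5  55.1  57.3] y med 74.6 zmax 101.4 542
   bar y 136.6 z [94.5 97.7] 114
scene right cart top: x [-31.3 -29.   43.7  45. ] y med -72.2 zmax 101.3 362
   bar y -134.2 z [94.8 97.7] 110
  header z [110. 113.] x 97.8
```

View pics/top0chk.png

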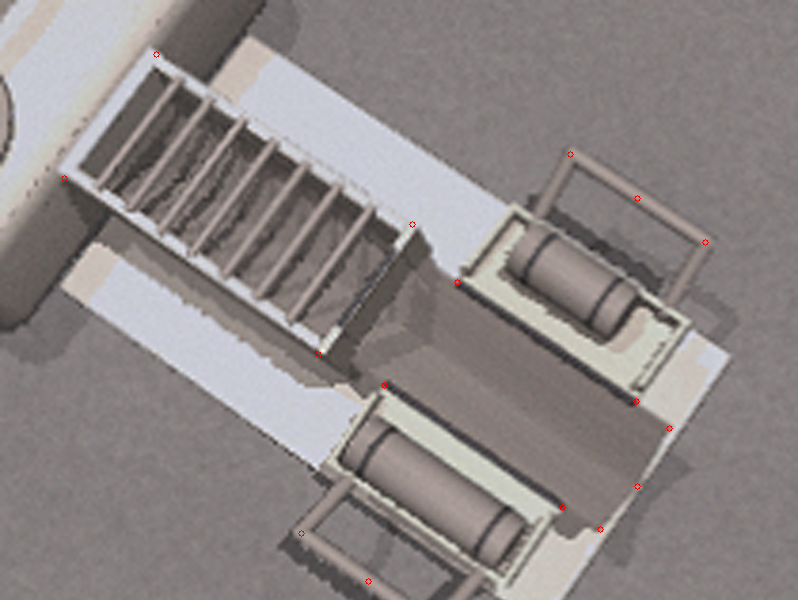

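View pics/scene0chk.png

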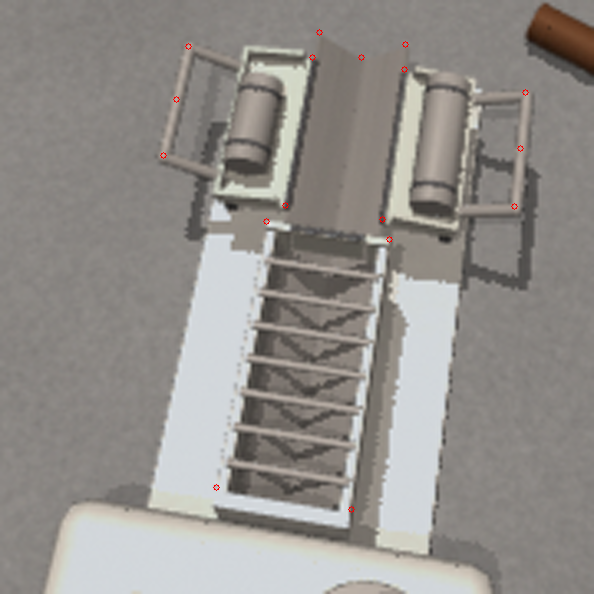

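```bash
cat > clr.py <<'E'
import numpy as np
from scipy.spatial.transform import Rotation as Ro
def box(a,b,n=25):
    g=[np.linspace(a[i],b[i],n) for i in range(3)];return np.stack(np.meshgrid(*g),-1).reshape(-1,3)
def cyl(x0,x1,y,z,r):
    t=np.linspace(0,2*np.pi,60);x=np.linspace(x0,x1,40)
    X,T=np.meshgrid(x,t);return np.stack([X,y+r*np.cos(T),z+r*np.sin(T)],-1).reshape(-1,3)
c8,s8=np.cos(np.radians(8)),np.sin(np.radians(8))
def tray(sg):
    P=[]
    for L in np.linspace(0,56,30):
        for h in np.linspace(0,14,8):
            for x in(-65,65): P.append((x,sg*(38+L*c8+h*s8),69-L*s8+h*c8))
    for x in np.linspace(-65,65,40):
        for h in np.linspace(0,14,8):P.append((x,sg*(38+56*c8+h*s8),69-56*s8+h*c8))
    return np.array(P)
obs={"short":cyl(-33,44,-73,83,18),"trayL":tray(1),"trayR":tray(-1),"header":box((92,-46,107),(98,46,111),15),"side":np.array([(x,sy*y,z) for x in np.linspace(92,140,10) for sy in(-1,1) for y in(30,46) for z in np.linspace(66,111,10)]),"bars":box((120,-46,108),(123,46,111),9)}
def R(th,ph):
    # base: tool x=+X, y=-Y, z=-Z
    return np.diag([1,-1,-1.])@Ro.from_euler('y',th,degrees=True).as_matrix()@Ro.from_euler('z',ph,degrees=True).as_matrix()
def sd(q,a,b):
    c=(np.array(a)+b)/2;h=(np.array(b)-a)/2.;d=abs(q-c)-h
    return (np.linalg.norm(np.maximum(d,0),axis=1)+np.minimum(d.max(1),0)).min()
def clear(p,th,ph):
    r={}
    for k,X in obs.items():
        q=(X-p)@R(th,ph)
        r[k]=(round(sd(q,(-37.5,-95,-220),(37.5,95,-66)),1),round(sd(q,(-9.5,-19,-66),(9.5,19,0)),1))
    return r
if __name__=="__main__":
  for th in(40,43,46):
    for ph in(-8,0,8):
      Rm=R(th,ph);cor=np.array([(a*9.5,b*19,0) for a in(-1,1) for b in(-1,1)])@Rm.T
      k=cor[:,0].argmax();pz=67.5-cor[k,2]; px=95+28-cor[k,0]
      print(th,ph,"p",round(px,1),round(pz,1),clear(np.array([px,0,pz]),th,ph))
E
python3 clr.py
```

```text
40 -8 p 113.8 59.8 {'short': (np.float64(-0.9), np.float64(45.4)), 'trayL': (np.float64(7.2), np.float64(24.8)), 'trayR': (np.float64(16.9), np.float64(25.3)), 'header': (np.float64(12.8), np.float64(2.2)), 'side': (np.float64(12.8), np.float64(9.9)), 'bars': (np.float64(30.7), np.float64(24.3))}
40 0 p 115.7 61.4 {'short': (np.float64(-8.0), np.float64(46.2)), 'trayL': (np.float64(12.8), np.float64(26.1)), 'trayR': (np.float64(12.8), np.float64(26.1)), 'header': (np.float64(12.8), np.float64(1.6)), 'side': (np.float64(12.8), np.float64(11.0)), 'bars': (np.float64(30.7), np.float64(23.7))}
40 8 p 113.8 59.8 {'short': (np.float64(-15.2), np.float64(44.7)), 'trayL': (np.float64(16.9), np.float64(25.3)), 'trayR': (np.float64(7.2), np.float64(24.8)), 'header': (np.float64(12.8), np.float64(2.2)), 'side': (np.float64(12.8), np.float64(9.9)), 'bars': (np.float64(30.7), np.float64(24.3))}
43 -8 p 114.2 59.3 {'short': (np.float64(-4.9), np.float64(43.5)), 'trayL': (np.float64(6.1), np.float64(23.8)), 'trayR': (np.float64(15.2), np.float64(23.8)), 'header': (np.float64(13.0), np.float64(4.8))
[... 882 characters left out ...]
loat64(7.2)), 'side': (np.float64(13.5), np.float64(9.9)), 'bars': (np.float64(33.6), np.float64(27.6))}
46 0 p 116.4 60.7 {'short': (np.float64(-14.8), np.float64(42.7)), 'trayL': (np.float64(4.6), np.float64(23.3)), 'trayR': (np.float64(4.6), np.float64(23.3)), 'header': (np.float64(13.5), np.float64(6.9)), 'side': (np.float64(13.5), np.float64(11.0)), 'bars': (np.float64(33.6), np.float64(27.0))}
46 8 p 114.6 58.8 {'short': (np.float64(-21.0), np.float64(41.7)), 'trayL': (np.float64(12.1), np.float64(22.4)), 'trayR': (np.float64(5.2), np.float64(23.0)), 'header': (np.float64(13.5), np.float64(7.2)), 'side': (np.float64(13.5), np.float64(9.9)), 'bars': (np.float64(33.6), np.float64(27.6))}
```

```bash
cat > opt.py <<'E'
from clr import *
from scipy.optimize import differential_evolution as DE
for sg,n in((1,"barL"),(-1,"barR")):
    B=[cyl(-53,53,sg*136,92,5)]
    for x in(-48,48):
        for t in np.linspace(0,1,15):
            B.append(np.array([(x+dx,sg*(95+t*41),78+t*14+dz) for dx in(-5,5) for dz in(-5,5)]))
    obs[n]=np.vstack(B)
Z=np.concatenate(list(obs.values()));
def R3(th,ph,ps): return Ro.from_euler('z',ps,degrees=True).as_matrix()@R(th,ph)
def ev(v,full=False):
    th,ph,ps,w,yc=v      # w: opening mm (0..60), yc: y of pushing finger's centre
    M=R3(th,ph,ps)
    ys=[0.] if w<1 else [ (w/2+9.5), -(w/2+9.5)]   # tool y = -station y: +y tool finger is on station -y side -> pushes
    hy=19 if w<1 else 9.5
    f0=ys[0]
    cor=np.array([(a*9.5,f0+b*hy,0) for a in(-1,1) for b in(-1,1)])@M.T
    k=cor[:,0].argmax(); fc=M@np.array([0,f0,0])
    p=np.array([95+28-cor[k,0], yc-fc[1], 67.0-cor[k,2]])
    res={}
    for n,X in obs.items():
        q=(X-p)@M
        b=sd(q,(-37.5,-95,-220),(37.5,95,-66))
        f=min(sd(q,(-9.5,y-hy,-66),(9.5,y+hy,0)) for y in ys)
        res[n]=(b,f)
    # penalise contact y away from axis
    cy=p[1]+cor[k,1]
    c=min(min(b,f*1.5) for b,f in res.values())-0.15*max(0,abs(cy)-6)
    if full: return p,cy,{n:(round(float(b),1),round(float(f),1)) for n,(b,f) in res.items()},c
    return -min(c,20)
if __name__=="__main__":
  for nm,bw in(("closed",(0,0.5)),("open",(12,70))):
    r=DE(ev,[(36,52),(-20,20),(-20,20),bw,(-8,8)],maxiter=25,popsize=8,seed=1,tol=1e-3)
    print(nm,r.x.round(1),ev(r.x,True))
E
time python3 opt.py
```

```text
closed [ 43.7 -20.   12.    0.2   6.2] (array([109.05418724,   6.17549435,  56.34465817]), np.float64(-5.792295623523946), {'short': (7.0, 41.5), 'trayL': (17.0, 23.3), 'trayR': (9.9, 22.8), 'header': (7.5, 4.7), 'side': (7.5, 4.7), 'bars': (26.4, 25.8), 'barL': (15.6, 78.1), 'barR': (26.6, 74.6)}, np.float64(6.991699302825793))
open [46.8 18.6 -0.  67.4  3.7] (array([124.186922  ,  44.66810948,  68.25327996]), np.float64(9.712415612952185), {'short': (13.0, 55.6), 'trayL': (12.8, 26.2), 'trayR': (12.9, 37.0), 'header': (13.3, 8.6), 'side': (13.3, 14.2), 'bars': (33.7, 27.9), 'barL': (15.0, 42.5), 'barR': (49.7, 91.8)}, np.float64(12.279200848735055))
real	0m14.018s
user	0m15.533s
sys	0m0.187s
```

```bash
cat > sw.py <<'E'
from opt import *
def sweep(v,full=False):
    th,ph,ps,w,yc=v
    p,cy,res,c=ev(v,True);M=R3(th,ph,ps);f0=w/2+9.5;out={}
    for n,X in obs.items():
        b=f=99
        for s in np.arange(0,200,12):
            q=(X-(p-[s,0,0]))@M
            b=min(b,sd(q,(-37.5,-95,-220),(37.5,95,-66)))
            f=min(f,min(sd(q,(-9.5,y-9.5,-66),(9.5,y+9.5,0)) for y in(f0,-f0)))
        out[n]=(round(float(b),1),round(float(f),1))
    c=min(min(b,f*1.5) for b,f in out.values())-0.15*max(0,abs(cy)-6)
    return (p,cy,out,c) if full else -c
if __name__=="__main__":
    for v in([45,15,0,65,2],[45,12,0,60,2],[45,18,0,67,4],[45,0,0,65,0],[42,15,0,65,2]):print(v,sweep(v,True))
    r=DE(sweep,[(40,50),(0,25),(-1,1),(40,75),(-6,6)],maxiter=10,popsize=6,seed=1)
    print(r.x.round(1),sweep(r.x,True))
E
time python3 sw.py
```

```text
[45, 15, 0, 65, 2] (array([122.45929214,  42.5688847 ,  66.45929214]), np.float64(8.717514421272199), {'short': (8.8, 45.4), 'trayL': (4.9, -5.8), 'trayR': (-1.8, 28.4), 'header': (13.0, 6.7), 'side': (13.0, 16.4), 'bars': (32.8, 27.0), 'barL': (6.2, 0.4), 'barR': (47.4, 85.4)}, np.float64(-9.107627163190829))
[45, 12, 0, 60, 2] (array([120.83975238,  40.63683023,  64.83975238]), np.float64(9.317241144202438), {'short': (6.0, 45.7), 'trayL': (3.7, -6.4), 'trayR': (-4.6, 28.7), 'header': (13.0, 6.8), 'side': (13.0, 16.7), 'bars': (32.8, 26.3), 'barL': (1.7, 4.5), 'barR': (45.2, 85.7)}, np.float64(-10.097586171630367))
[45, 18, 0, 67, 4] (array([123.93128255,  44.8954302 ,  67.93128255]), np.float64(10.099375458241958), {'short': (11.6, 47.0), 'trayL': (5.4, -4.2), 'trayR': (0.1, 30.0), 'header': (13.0, 7.1), 'side': (13.0, 14.1), 'bars': (32.8, 26.9), 'barL': (10.3, -1.3), 'barR': (49.5, 87.0)}, np.float64(-6.9149063187362945))
[45, 0, 0, 65, 0] (array([116.28248558,  42.        ,  60.28248558]), np.float64(9.5), {'short': (2.0, 45.5), 'trayL': (-1.6, -8.9), 'trayR': (-1.6, 28.5), 'header': (13.0, 6.4), 'side': (13.0, 20.5), 'bars': (32.8, 26.9), 'barL': (-9.5, 1.5), 'barR': (42.0, 85.5)}, np.float64(-13.875000000000002))
[42, 15, 0, 65, 2] (array([122.4317347 ,  42.5688847 ,  66.48833163]), np.float64(8.717514421272199), {'short': (10.1, 45.4), 'trayL': (8.3, -6.1), 'trayR': (-0.5, 28.4), 'header': (12.6, 4.2), 'side': (12.6, 16.4), 'bars': (31.3, 25.4), 'barL': (9.1, 0.3), 'barR': (48.5, 85.4)}, np.float64(-9.557627163190828))
[42.1 24.8 -0.2 69.   0.9] (array([127.49009186,  40.73064359,  70.92946661]), np.float64(5.453257676209702), {'short': (10.6, 43.3), 'trayL': (9.2, 1.0), 'trayR': (1.5, 26.3), 'header': (12.5, 4.0), 'side': (12.5, 16.4), 'bars': (31.2, 22.1), 'barL': (23.3, 2.1), 'barR': (46.8, 83.3)}, 1.5)
real	0m25.960s
user	0m26.108s
sys	0m0.092s
```

```bash
sed -i 's/np.arange(0,200,12)/np.arange(0,49,8)/; s/^    for v in.*$/    for v in([45,15,0,65,0],[43,15,0,65,0],[43,10,0,65,0],[43,15,0,70,0],[46,10,0,65,0]):print(v,sweep(v,True))/' sw.py; time python3 sw.py
```

```text
[45, 15, 0, 65, 0] (array([122.45929214,  40.5688847 ,  66.45929214]), np.float64(6.717514421272199), {'short': (6.9, 43.7), 'trayL': (13.8, -1.5), 'trayR': (13.8, 26.4), 'header': (13.0, 6.4), 'side': (13.0, 18.4), 'bars': (32.8, 25.6), 'barL': (6.6, 7.9), 'barR': (45.5, 83.4)}, np.float64(-2.3576271631908297))
[43, 15, 0, 65, 0] (array([122.4407511 ,  40.5688847 ,  66.47849196]), np.float64(6.717514421272199), {'short': (7.8, 43.8), 'trayL': (14.8, -1.0), 'trayR': (14.8, 26.4), 'header': (12.7, 4.6), 'side': (12.7, 18.4), 'bars': (31.8, 25.1), 'barL': (8.5, 8.9), 'barR': (46.3, 83.4)}, np.float64(-1.6076271631908299))
[43, 10, 0, 65, 0] (array([120.28513616,  41.36192563,  64.46834851]), np.float64(7.706015965780139), {'short': (6.8, 44.7), 'trayL': (14.8, -6.1), 'trayR': (14.8, 27.1), 'header': (12.7, 4.7), 'side': (12.7, 19.0), 'bars': (31.8, 26.0), 'barL': (1.3, 1.7), 'barR': (46.1, 84.0)}, np.float64(-9.40590239486702))
[43, 15, 0, 70, 0] (array([122.91397176,  42.98369927,  66.91977737]), np.float64(6.717514421272199), {'short': (10.2, 43.8), 'trayL': (14.8, 0.3), 'trayR': (14.8, 26.4), 'header': (12.7, 4.6), 'side': (12.7, 18.4), 'bars': (31.8, 26.2), 'barL': (8.5, 8.9), 'barR': (48.7, 83.4)}, np.float64(0.34237283680917013))
[46, 10, 0, 65, 0] (array([120.42135319,  41.36192563,  64.32973306]), np.float64(7.706015965780139), {'short': (5.9, 44.4), 'trayL': (13.3, -6.4), 'trayR': (13.3, 27.1), 'header': (13.1, 7.3), 'side': (13.1, 19.0), 'bars': (33.3, 27.7), 'barL': (-1.6, 1.3), 'barR': (45.2, 84.0)}, np.float64(-9.855902394867023))
[47.  23.2 -0.4 74.5  3.5] (array([127.31469261,  46.32730312,  71.32618871]), np.float64(8.397312785099004), {'short': (13.1, 46.2), 'trayL': (12.6, 12.0), 'trayR': (13.0, 29.1), 'header': (13.1, 8.4), 'side': (13.1, 13.9), 'bars': (33.6, 28.1), 'barL': (16.5, 18.5), 'barR': (50.0, 86.1)}, np.float64(12.240403082235149))
real	0m15.030s
user	0m15.499s
sys	0m0.068s
```

>>> move_arm([
  [[-0.1, -0.11, 0], [0, 0, 0], -0.35],
  [[-0.2, -0.217, 0], [0, 0, 0], -0.35],
  [[-0.2, -0.217, 0], [0, 0, 0], -0.35],
  [[-0.2, -0.217, 0], [0, 0, 0], -0.35],
  [[-0.2, -0.217, 0], [0, 0, 0], -0.35],
  [[-0.2, -0.217, 0], [0, 0, 0], -0.35],
  [[-0.2, -0.217, 0], [0, 0, 0], -0.35],
  [[-0.2, -0.217, 0], [0, 0, 0], -0.35],
  [[-0.2, -0.217, 0], [0, 0, 0.05], -0.35],
  [[-0.2, -0.217, 0], [0, 0, 0], -0.35],
  [[-0.2, -0.217, 0], [0, 0, 0], -0.35],
  [[-0.2, -0.217, 0], [0, 0, 0], -0.35],
])

```text
time_s: 1.35
tool_pos: [0.3927, 0.1462, 0.2268]
tool_rot: [[-0.95, 0.313, 0.0], [0.313, 0.95, 0.0], [-0.0, 0.0, -1.0]]
force: [1.6, 0.2, -0.5]
gripper_width: 0.324
```

>>> move_arm([
  [[0, 0, 0], [0, 0, 0.14], -0.35],
  [[0, 0, 0], [0, 0, 0.14], -0.35],
  [[0, 0, 0], [0, 0, 0.14], -0.35],
  [[0, 0, 0], [0, 0, 0.14], -0.35],
  [[0, 0, 0], [0, 0, 0.14], -0.35],
  [[0, 0, 0], [0, 0, 0.14], -0.35],
  [[0, 0, 0], [0, 0, 0.14], -0.35],
  [[0, 0, 0], [0, 0, 0.14], -0.35],
  [[0, 0, 0], [0, 0, 0.14], -0.35],
  [[0, 0, 0], [0, 0, 0.14], -0.35],
  [[0, 0, 0], [0, 0, 0.14], -0.35],
  [[0, 0, 0], [0, 0, 0.14], -0.35],
])

```text
time_s: 2.55
tool_pos: [0.3922, 0.1479, 0.2266]
tool_rot: [[0.491, 0.871, -0.0], [0.871, -0.491, -0.0], [-0.0, -0.0, -1.0]]
force: [0.6, 0.5, 0.1]
gripper_width: 0.324
```

```bash
cat >> h.py <<'E'
from scipy.spatial.transform import Rotation as Ro
def Rd(th=0,ph=0): # desired tool rot in world: base x=+stX, y=-stY, z=-Z, then lean th, roll ph (deg)
    return Rz(YAW)@np.diag([1,-1,-1.])@Ro.from_euler('y',th,degrees=True).as_matrix()@Ro.from_euler('z',ph,degrees=True).as_matrix()
def todo(p_st,th=0,ph=0):
    o=monitor.get_obs();R=o["tool_rot"]
    d=R.T@(w(p_st)[0]-o["tool_pos"])
    rv=Ro.from_matrix(R.T@Rd(th,ph)).as_rotvec()
    print("t",round(o["time_s"],2),"at st",st(o["tool_pos"])[0].round(1),"need shift mm",(d*1e3).round(1),"frac",(d/.15).round(3),"turn frac",(rv/np.radians(60)).round(3),"deg",np.degrees(rv).round(1),"F",o["force"].round(1),"grip",round(o["gripper_width"]*92,1))
def snap(n,name):
    m=viewer.camera_model(n);p,d=viewer.camera(n);cv2.imwrite(f"pics/{name}.png",p[:,:,::-1]);return m,p,d
E
python3 - <<'E'
from h import *
todo((0,136,200))
E
```

```text
t 2.55 at st [ 68.4 275.1 226.6] need shift mm [-80.5 132.5  26.6] frac [-0.537  0.883  0.177] turn frac [-0.     0.     0.085] deg [-0.   0.   5.1] F [0.6 0.5 0.1] grip 29.8
```

>>> move_arm([
  [[-0.107, 0.177, 0.035], [0, 0, 0], -0.35],
  [[-0.107, 0.177, 0.035], [0, 0, 0], -0.35],
  [[-0.107, 0.177, 0.035], [0, 0, 0], -0.35],
  [[-0.107, 0.177, 0.035], [0, 0, 0], -0.35],
  [[-0.107, 0.177, 0.035], [0, 0, 0], -0.35],
  [[0, 0, 0], [0, 0, 0.085], -0.35],
  [[0, 0, 0], [0, 0, 0], -0.35],
])

```text
time_s: 3.25
tool_pos: [0.4695, 0.0125, 0.2001]
tool_rot: [[0.564, 0.826, -0.001], [0.826, -0.564, -0.001], [-0.001, -0.0, -1.0]]
force: [-0.5, -0.0, 0.4]
gripper_width: 0.323
```

Run:
```python
from h import *
todo((0,136,80))
m,p,d=snap("wrist","wrist1");np.save("pics/wrist1_d.npy",d)
P=[(48,136,92),(-48,136,92),(0,136,92),(65,38,69),(95,46,111),(95,-46,111)]
print(proj(m,w(P)).round(0).tolist()); import pickle;pickle.dump(m,open("pics/wrist1.pkl","wb"))
snap("scene","scene1")
```

```text
t 3.25 at st [  0.5 134.7 200.1] need shift mm [ -0.4  -1.2 120.1] frac [-0.003 -0.008  0.801] turn frac [-0.     0.001  0.003] deg [-0.   0.   0.2] F [-0.5 -0.   0.4] grip 29.7
[[315.0, 137.0], [314.0, 247.0], [315.0, 195.0], [429.0, 115.0], [441.0, 74.0], [566.0, 77.0]]
```

View pics/wrist1.png

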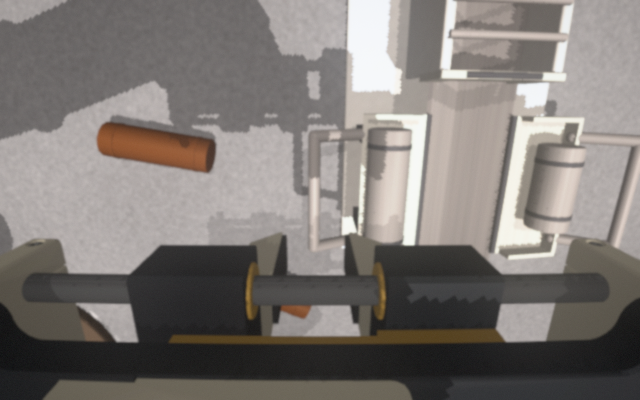

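View pics/scene1.png

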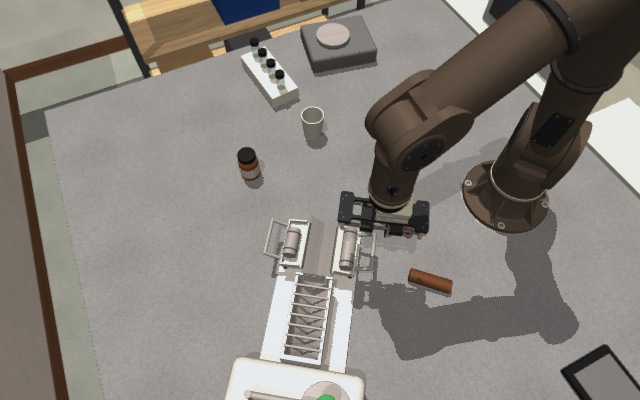

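>>> move_arm([
  [[-0.003, -0.008, 0.2], [0, 0, 0], -0.35],
  [[0, 0, 0.2], [0, 0, 0], -0.35],
  [[0, 0, 0.2], [0, 0, 0], -0.35],
  [[0, 0, 0.1], [0, 0, 0], -0.35],
  [[0, 0, 0.1], [0, 0, 0], -0.35],
  [[0, 0, 0], [0, 0, 0], -0.35],
])

```text
time_s: 3.95
tool_pos: [0.4669, 0.0145, 0.0791]
tool_rot: [[0.558, 0.83, -0.003], [0.83, -0.558, -0.0], [-0.002, -0.002, -1.0]]
force: [-0.0, 0.3, 0.8]
gripper_width: 0.323
```

Run:
```python
from h import *
todo((0,136,80))
snap("wrist","wrist2");snap("top","top2")
a=cv2.imread("pics/top2.png")[130:260,180:380]; cv2.imwrite("pics/top2z.png",cv2.resize(a,None,fx=4,fy=4))
```

```text
t 3.95 at st [  0.8 138.   79.1] need shift mm [-0.8  2.  -0.9] frac [-0.005  0.014 -0.006] turn frac [-0.002  0.002  0.009] deg [-0.1  0.1  0.6] F [-0.   0.3  0.8] grip 29.7
```

View pics/wrist2.png

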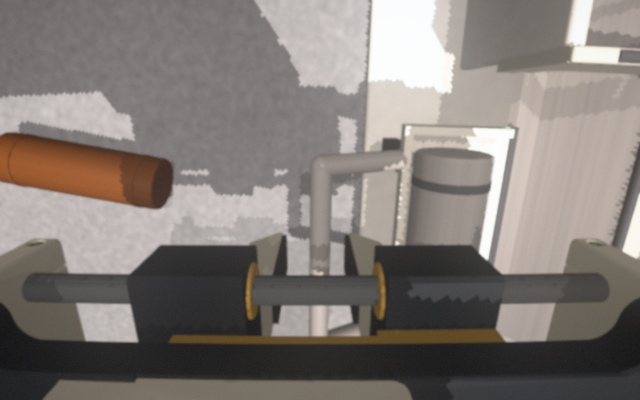

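View pics/top2z.png

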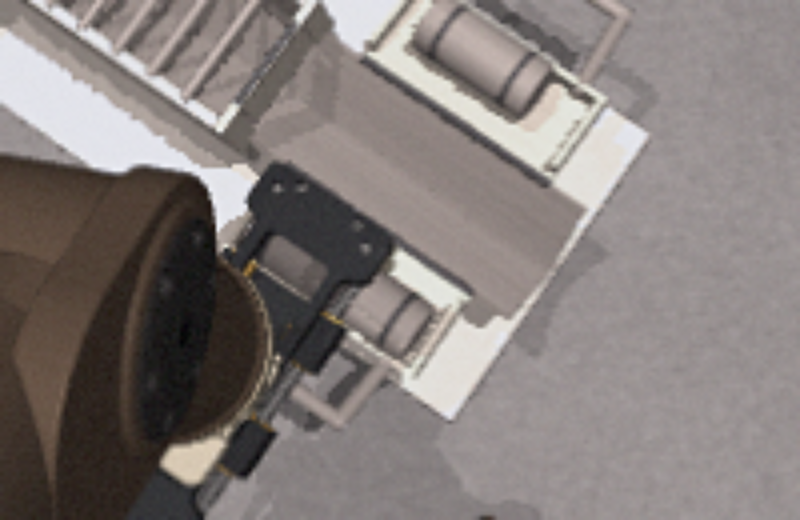

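>>> move_arm([
  [[-0.005, 0.012, 0], [0, 0, 0.009], -0.35],
  [[0, 0, 0], [0, 0, 0], -1],
  [[0, 0, 0], [0, 0, 0], -1],
  [[0, 0, 0], [0, 0, 0], -1],
  [[0, 0, 0], [0, 0, 0], -1],
])

```text
time_s: 4.55
tool_pos: [0.4683, 0.013, 0.0806]
tool_rot: [[0.568, 0.823, -0.002], [0.823, -0.568, 0.001], [0.0, -0.002, -1.0]]
force: [-5.6, 2.8, 6.5]
gripper_width: 0.096
```

Run:
```python
from h import *
import numpy as np
o=monitor.get_obs();s=st(o["tool_pos"])[0]
todo(s)
# arc path of bar: increments (y tool=-st y, z tool=-up), steps of tray angle
a0=np.arctan2(23,98);r=np.hypot(98,23)
prev=np.array([136,92.]);
for t in (0.05,.1,.15,.2,.25,.3,.35,.4,.45,.5):
    q=np.array([38+r*np.cos(a0+t),69+r*np.sin(a0+t)]);d=q-prev;prev=q
    print(t,q.round(1),"tool dy,dz frac",round(-d[0]/150,4),round(-d[1]/150,4))
```

```text
t 4.55 at st [  0.3 136.   80.6] need shift mm [-0.  0. -0.] frac [-0.  0. -0.] turn frac [-0.002 -0.    -0.002] deg [-0.1 -0.  -0.1] F [-5.6  2.8  6.5] grip 8.8
0.05 [134.7  96.9] tool dy,dz frac 0.0085 -0.0325
0.1 [133.2 101.7] tool dy,dz frac 0.0101 -0.032
0.15 [131.5 106.4] tool dy,dz frac 0.0117 -0.0315
0.2 [129.5 111. ] tool dy,dz frac 0.0132 -0.0308
0.25 [127.3 115.5] tool dy,dz frac 0.0148 -0.0301
0.3 [124.8 119.9] tool dy,dz frac 0.0162 -0.0294
0.35 [122.2 124.2] tool dy,dz frac 0.0177 -0.0285
0.4 [119.3 128.3] tool dy,dz frac 0.0191 -0.0276
0.45 [116.2 132.3] tool dy,dz frac 0.0205 -0.0266
0.5 [113.  136.2] tool dy,dz frac 0.0218 -0.0255
```

>>> move_arm([
  [[0, 0.004, -0.016], [0, 0, 0], -1],
  [[0, 0.0045, -0.0165], [0, 0, 0], -1],
  [[0, 0.005, -0.016], [0, 0, 0], -1],
  [[0, 0.005, -0.016], [0, 0, 0], -1],
  [[0, 0.006, -0.016], [0, 0, 0], -1],
  [[0, 0.006, -0.0155], [0, 0, 0], -1],
  [[0, 0.0033, -0.0077], [0, 0, 0], -1],
  [[0, 0.0033, -0.0077], [0, 0, 0], -1],
  [[0, 0.0033, -0.0077], [0, 0, 0], -1],
  [[0, 0.0033, -0.0077], [0, 0, 0], -1],
  [[0, 0.0037, -0.0075], [0, 0, 0], -1],
  [[0, 0.0037, -0.0075], [0, 0, 0], -1],
])

```text
time_s: 5.75
tool_pos: [0.4738, 0.009, 0.1013]
tool_rot: [[0.568, 0.823, -0.004], [0.823, -0.568, 0.001], [-0.001, -0.004, -1.0]]
force: [-6.0, 6.1, -0.7]
gripper_width: 0.096
```

>>> move_arm([
  [[0, 0.0037, -0.0075], [0, 0, 0], -1],
  [[0, 0.0037, -0.0075], [0, 0, 0], -1],
  [[0, 0.0041, -0.0073], [0, 0, 0], -1],
  [[0, 0.0041, -0.0073], [0, 0, 0], -1],
  [[0, 0.0041, -0.0073], [0, 0, 0], -1],
  [[0, 0.0041, -0.0073], [0, 0, 0], -1],
  [[0, 0.0088, -0.0143], [0, 0, 0], -1],
  [[0, 0.0088, -0.0143], [0, 0, 0], -1],
  [[0, 0.0096, -0.0138], [0, 0, 0], -1],
  [[0, 0.0096, -0.0138], [0, 0, 0], -1],
  [[0, 0.0102, -0.0133], [0, 0, 0], -1],
  [[0, 0.0102, -0.0133], [0, 0, 0], -1],
])

```text
time_s: 6.95
tool_pos: [0.4828, 0.0029, 0.1204]
tool_rot: [[0.568, 0.823, -0.006], [0.823, -0.568, 0.003], [-0.001, -0.006, -1.0]]
force: [-8.6, 8.1, 6.6]
gripper_width: 0.096
```

Run:
```python
from h import *
o=monitor.get_obs();todo((0,116,120))
for n in("scene","top"): snap(n,n+"3")
a=cv2.imread("pics/top3.png")[70:250,160:360]; a=cv2.resize(a,None,fx=3,fy=3)
b=cv2.imread("pics/scene3.png")[205:375,220:400]; b=cv2.resize(b,None,fx=3,fy=3);
cv2.imwrite("pics/top3z.png",a);cv2.imwrite("pics/scene3z.png",b)
```

```text
t 6.95 at st [  0.2 118.3 120.4] need shift mm [-0.2  2.3  0.4] frac [-0.001  0.015  0.002] turn frac [-0.006  0.001 -0.001] deg [-0.4  0.1 -0.1] F [-8.6  8.1  6.6] grip 8.9
```

View pics/top3z.png

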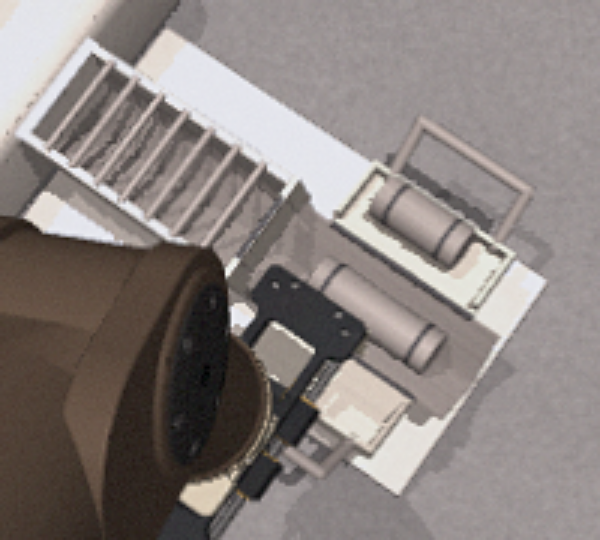

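View pics/scene3z.png

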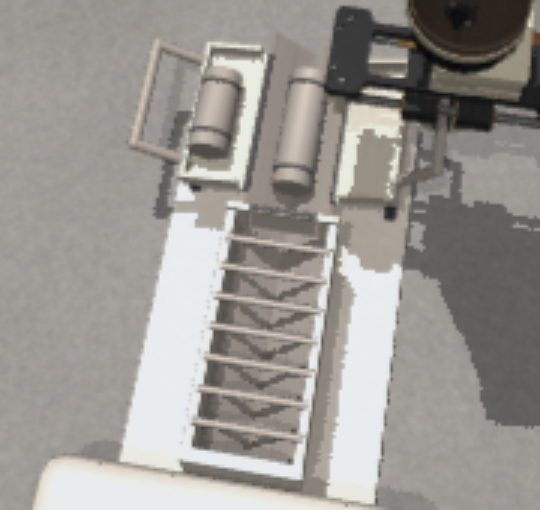

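>>> move_arm([
  [[0, -0.0102, 0.0133], [0, 0, 0], -1],
  [[0, -0.0102, 0.0133], [0, 0, 0], -1],
  [[0, -0.0192, 0.0276], [0, 0, 0], -1],
  [[0, -0.0176, 0.0286], [0, 0, 0], -1],
  [[0, -0.0164, 0.0292], [0, 0, 0], -1],
  [[0, -0.0148, 0.03], [0, 0, 0], -1],
  [[0, -0.0132, 0.0308], [0, 0, 0], -1],
  [[0, -0.012, 0.0315], [0, 0, 0], -1],
  [[0, -0.01, 0.032], [0, 0, 0], -1],
  [[0, -0.0045, 0.0165], [0, 0, 0], -1],
  [[0, -0.004, 0.016], [0, 0, 0], -1],
  [[0, 0, 0], [0, 0, 0], -1],
])

```text
time_s: 8.25
tool_pos: [0.4683, 0.013, 0.0807]
tool_rot: [[0.568, 0.823, -0.002], [0.823, -0.568, 0.002], [0.0, -0.002, -1.0]]
force: [-6.3, 5.0, 8.7]
gripper_width: 0.096
```

Run:
```python
from h import *
todo((0,136,80))
```

```text
t 8.25 at st [  0.4 136.   80.7] need shift mm [-0.4  0.   0.7] frac [-0.002  0.     0.005] turn frac [-0.002 -0.    -0.002] deg [-0.1 -0.  -0.1] F [-6.3  5.   8.7] grip 8.8
```

Back at rest angle; release (to ~30 mm) and rise straight up.

>>> move_arm([
  [[0, 0, 0], [0, 0, 0], -0.35],
  [[0, 0, 0], [0, 0, 0], -0.35],
  [[0, 0, 0], [0, 0, 0], -0.35],
  [[0, 0, -0.1], [0, 0, 0], -0.35],
  [[0, 0, -0.2], [0, 0, 0], -0.35],
  [[0, 0, -0.25], [0, 0, 0], -0.35],
  [[0, 0, -0.25], [0, 0, 0], -0.35],
  [[-0.3, 0, 0], [0, 0, 0], -1],
  [[-0.3, 0, 0], [0, 0, 0], -1],
  [[-0.3, 0, 0], [0, 0, 0], -1],
  [[0, 0, 0], [0, 0, 0], -1],
])

```text
time_s: 9.35
tool_pos: [0.3892, -0.1032, 0.2006]
tool_rot: [[0.575, 0.818, -0.001], [0.818, -0.575, 0.0], [0.0, -0.001, -1.0]]
force: [0.8, 1.8, -1.0]
gripper_width: 0.036
```

Run:
```python
from h import *
todo((-90,0,160))
for n in("scene","top"):
    m,p,d=snap(n,n+"4");v,u=np.mgrid[:400,:640]
    X=m["origin"]+ray(m,np.c_[u.ravel(),v.ravel()])*d.ravel()[:,None]
    s=st(X);ok=d.ravel()>0
    for lab,y0,y1,z0,z1 in(("long",-14,14,64,82),("short",-95,-50,85,115)):
        k=ok&(abs(s[:,0])<85)&(s[:,1]>y0)&(s[:,1]<y1)&(s[:,2]>z0)&(s[:,2]<z1);q=s[k]
        if len(q): print(n,lab,"x",np.percentile(q[:,0],[1,99]).round(1),"y",np.median(q[:,1]).round(1),"z98",np.percentile(q[:,2],98).round(1),len(q))
    k=ok&(abs(s[:,0])<40)&(s[:,1]>120)&(s[:,1]<150)&(s[:,2]>75)&(s[:,2]<130)
    q=s[k];print("  bar",np.median(q[:,1]).round(1),np.percentile(q[:,2],90).round(1) if len(q) else None)
a=cv2.imread("pics/top4.png")[70:250,160:360]; cv2.imwrite("pics/top4z.png",cv2.resize(a,None,fx=3,fy=3))
b=cv2.imread("pics/scene4.png")[205:375,220:400]; cv2.imwrite("pics/scene4z.png",cv2.resize(b,None,fx=3,fy=3))
```

```text
t 9.35 at st [-140.3  135.3  200.6] need shift mm [ 51.7 134.8  40.5] frac [0.344 0.899 0.27 ] turn frac [-0.001 -0.    -0.01 ] deg [-0.  -0.  -0.6] F [ 0.8  1.8 -1. ] grip 3.3
scene long x [-53.4  55.6] y 0.7 z98 75.5 406
scene short x [-29.9  44. ] y -72.0 z98 101.8 369
  bar 136.5 97.5
top long x [-55.8  52.7] y 0.2 z98 74.5 590
top short x [-33.3  41.1] y -73.6 z98 101.2 524
  bar 132.2 96.3
```

View pics/top4z.png

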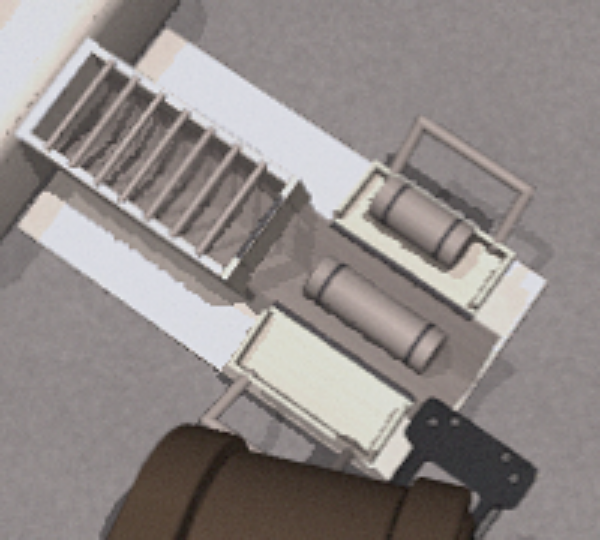

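View pics/scene4z.png

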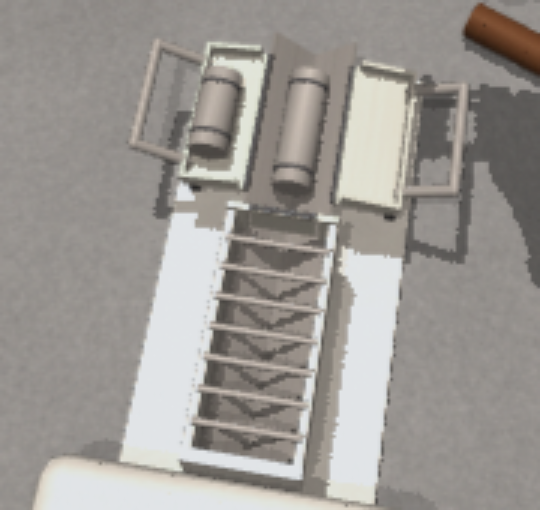

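>>> move_arm([
  [[0.086, 0.225, 0.067], [0, 0, 0], -1],
  [[0.086, 0.225, 0.067], [0, 0, 0], -1],
  [[0.086, 0.225, 0.067], [0, 0, 0], -1],
  [[0.086, 0.225, 0.067], [0, 0, 0], -1],
  [[0, 0, 0], [0, 0, -0.01], -1],
  [[0, 0, 0], [0, 0, 0], -1],
])

```text
time_s: 10.05
tool_pos: [0.5335, -0.1326, 0.1591]
tool_rot: [[0.559, 0.829, -0.002], [0.829, -0.559, -0.001], [-0.002, -0.001, -1.0]]
force: [-0.7, 0.8, 0.5]
gripper_width: 0.002
```

Run:
```python
from h import *
todo((-90,0,60))
```

```text
t 10.05 at st [-82.8  -0.2 159.1] need shift mm [-7.  -0.2 99.1] frac [-0.047 -0.001  0.661] turn frac [-0.001  0.002  0.009] deg [-0.1  0.1  0.5] F [-0.7  0.8  0.5] grip 0.2
```

>>> move_arm([
  [[-0.047, 0, 0.2], [0, 0, 0.009], -1],
  [[0, 0, 0.2], [0, 0, 0], -1],
  [[0, 0, 0.15], [0, 0, 0], -1],
  [[0, 0, 0.1], [0, 0, 0], -1],
  [[0, 0, 0], [0, 0, 0], -1],
])

```text
time_s: 10.55
tool_pos: [0.5273, -0.1379, 0.0615]
tool_rot: [[0.568, 0.823, -0.003], [0.823, -0.568, 0.001], [-0.001, -0.003, -1.0]]
force: [0.1, -0.5, 0.0]
gripper_width: 0.004
```

Run:
```python
from h import *
todo((72,0,60)); snap("wrist","wrist5")
```

```text
t 10.55 at st [-90.6   2.   61.5] need shift mm [162.6   1.7   1.3] frac [1.084 0.012 0.009] turn frac [-0.003  0.001 -0.001] deg [-0.2  0.1 -0.1] F [ 0.1 -0.5  0. ] grip 0.4
```

View pics/wrist5.png

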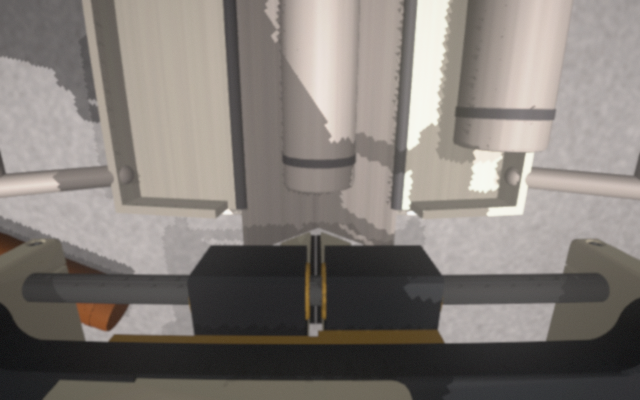

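>>> move_arm([
  [[0.04, 0.006, 0], [0, 0, 0], -1],
  [[0.05, 0.006, 0], [0, 0, 0], -1],
  [[0.04, 0, 0], [0, 0, 0], -1],
  [[0.04, 0, 0], [0, 0, 0], -1],
  [[0.05, 0, 0], [0, 0, 0], -1],
  [[0.06, 0, 0], [0, 0, 0], -1],
  [[0.06, 0, 0], [0, 0, 0], -1],
  [[0.06, 0, 0], [0, 0, 0], -1],
  [[0.06, 0, 0], [0, 0, 0], -1],
  [[0.06, 0, 0], [0, 0, 0], -1],
  [[0.06, 0, 0], [0, 0, 0], -1],
  [[0, 0, 0], [0, 0, 0], -1],
])

```text
time_s: 11.8
tool_pos: [0.5809, -0.0664, 0.0625]
tool_rot: [[0.566, 0.824, 0.0], [0.824, -0.566, 0.001], [0.001, -0.0, -1.0]]
force: [0.5, 0.0, -0.7]
gripper_width: 0.002
```

Run:
```python
from h import *
todo((72,0,60)); snap("scene","scene6")
b=cv2.imread("pics/scene6.png")[205:375,220:400]; cv2.imwrite("pics/scene6z.png",cv2.resize(b,None,fx=3,fy=3))
```

```text
t 11.8 at st [-1.4 -1.7 62.5] need shift mm [73.4 -1.7  2.6] frac [ 0.489 -0.011  0.017] turn frac [-0.    -0.001  0.   ] deg [-0.  -0.1  0. ] F [ 0.5  0.  -0.7] grip 0.2
```

View pics/scene6z.png

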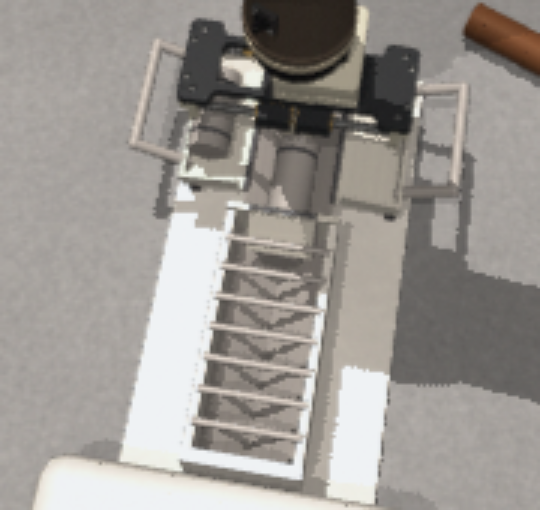

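>>> move_arm([
  [[0.05, -0.01, 0], [0, 0, 0], -1],
  [[0.055, 0, 0], [0, 0, 0], -1],
  [[0.055, 0, 0.005], [0, 0, 0], -1],
  [[0.055, 0, 0.005], [0, 0, 0], -1],
  [[0.055, 0, 0], [0, 0, 0], -1],
  [[0.055, 0, 0], [0, 0, 0], -1],
  [[0.055, 0, 0], [0, 0, 0], -1],
  [[0.055, 0, 0], [0, 0, 0], -1],
  [[0.04, 0, 0], [0, 0, 0], -1],
  [[0, 0, 0], [0, 0, 0], -1],
])

```text
time_s: 12.85
tool_pos: [0.6198, -0.0075, 0.0612]
tool_rot: [[0.567, 0.824, 0.0], [0.824, -0.567, 0.001], [0.001, -0.0, -1.0]]
force: [-0.5, -0.3, -0.7]
gripper_width: 0.007
```

Run:
```python
from h import *
todo((72,0,60)); snap("wrist","wrist7")
```

```text
t 12.85 at st [69.2 -0.5 61.2] need shift mm [ 2.8 -0.5  1.2] frac [ 0.018 -0.003  0.008] turn frac [-0.    -0.001 -0.   ] deg [-0.  -0.1 -0. ] F [-0.5 -0.3 -0.7] grip 0.6
```

View pics/wrist7.png

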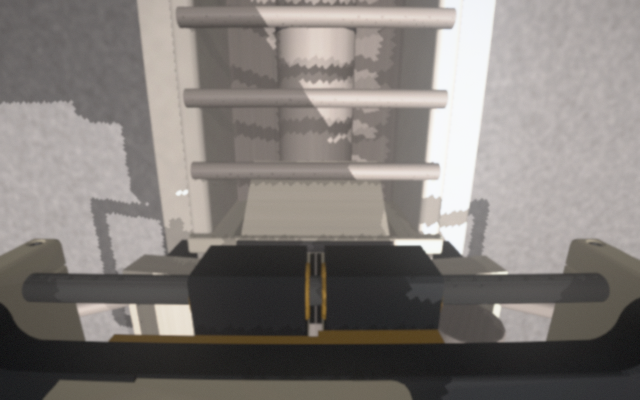

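```bash
cat > ap.py <<'E'
from sw import *
v=[46,22,0,74,3]
p,cy,out,c=sweep(v,True);print(p.round(1),cy,out)
M=R3(*v[:3]);f0=v[3]/2+9.5
print("tool z",M[:,2].round(3),"x",M[:,0].round(3),"y",M[:,1].round(3), "finger tip centre", (p+M@[0,f0,0]).round(1), "other",(p+M@[0,-f0,0]).round(1))
for back in(36,45):
  for s in(0,20,40,60,80,110):
    P=p-[back,0,0]-s*M[:,2];o={}
    for n,X in obs.items():
        q=(X-P)@M;o[n]=(round(float(sd(q,(-37.5,-95,-220),(37.5,95,-66)))),round(float(min(sd(q,(-9.5,y-9.5,-66),(9.5,y+9.5,0)) for y in(f0,-f0)))))
    print(back,s,P.round(0),o)
E
python3 ap.py
```

```text
[126.5  46.1  70.6] 8.24948398093332 {'short': (12.9, 45.7), 'trayL': (13.3, 10.1), 'trayR': (13.3, 28.7), 'header': (13.1, 7.4), 'side': (13.1, 14.7), 'bars': (33.3, 27.6), 'barL': (15.7, 17.0), 'barR': (50.1, 85.7)}
tool z [ 0.719  0.    -0.695] x [ 0.644 -0.375  0.667] y [-0.26  -0.927 -0.269] finger tip centre [114.4   3.   58.1] other [138.6  89.2  83.2]
36 0 [91. 46. 71.] {'short': (13, 47), 'trayL': (26, 18), 'trayR': (31, 29), 'header': (39, 31), 'side': (39, 22), 'bars': (60, 40), 'barL': (16, 25), 'barR': (51, 86)}
36 20 [76. 46. 85.] {'short': (20, 47), 'trayL': (39, 18), 'trayR': (31, 29), 'header': (59, 31), 'side': (59, 29), 'bars': (80, 42), 'barL': (29, 25), 'barR': (62, 86)}
36 40 [62. 46. 98.] {'short': (27, 47), 'trayL': (52, 25), 'trayR': (31, 33), 'header': (79, 34), 'side': (79, 34), 'bars': (100, 53), 'barL': (42, 25), 'barR': (67, 86)}
36 60 [ 47.  46. 112.] {'short': (35, 49), 'trayL': (52, 41), 'trayR': (32, 45), 'header': (99, 46), 'side': (99, 46), 'bars': (119, 67), 'barL': (56, 34), 'barR': (71, 88)}
36 80 [ 33.  46. 126.] {'short': (49, 54), 'trayL': (5
[... 641 characters left out ...]
5 40 [53. 46. 98.] {'short': (27, 46), 'trayL': (46, 27), 'trayR': (26, 38), 'header': (86, 39), 'side': (86, 39), 'bars': (107, 60), 'barL': (42, 22), 'barR': (65, 86)}
45 60 [ 38.  46. 112.] {'short': (37, 49), 'trayL': (48, 42), 'trayR': (28, 51), 'header': (106, 52), 'side': (106, 52), 'bars': (126, 75), 'barL': (56, 34), 'barR': (71, 89)}
45 80 [ 24.  46. 126.] {'short': (53, 54), 'trayL': (56, 56), 'trayR': (41, 68), 'header': (126, 68), 'side': (126, 68), 'bars': (146, 92), 'barL': (69, 48), 'barR': (79, 96)}
45 110 [  2.  46. 147.] {'short': (80, 65), 'trayL': (78, 74), 'trayR': (67, 74), 'header': (156, 96), 'side': (156, 96), 'bars': (176, 119), 'barL': (89, 68), 'barR': (98, 105)}
```

>>> move_arm([
  [[-0.1, 0, 0], [0, 0, 0], -1],
  [[-0.1, 0, -0.05], [0, 0, 0], -1],
  [[-0.1, 0, -0.25], [0, 0, 0], -1],
  [[0, 0, -0.25], [0, 0, 0], -1],
  [[0, 0, -0.25], [0, 0, 0], -1],
  [[0, 0, -0.2], [0, 0.05, 0], -1],
  [[0, 0, 0], [0, 0.12, 0], -1],
  [[0, 0, 0], [0, 0.12, 0], -1],
  [[0, 0, 0], [0, 0.12, 0], -1],
  [[0, 0, 0], [0, 0.12, 0], -1],
  [[0, 0, 0], [0, 0.12, 0], -1],
  [[0, 0, 0], [0, 0.117, 0], -1],
])

```text
time_s: 14.1
tool_pos: [0.5929, -0.0487, 0.213]
tool_rot: [[0.392, 0.821, 0.416], [0.568, -0.572, 0.592], [0.723, 0.004, -0.69]]
force: [-0.1, 0.5, -0.5]
gripper_width: 0.006
```

Run:
```python
from h import *
todo((2,46,147),46,22); todo((2,46,147),46,0);print(monitor.get_obs()["qpos"].round(2))
```

```text
t 14.1 at st [ 20.1  -1.7 213. ] need shift mm [-60.3 -47.8  32.1] frac [-0.402 -0.319  0.214] turn frac [ 0.006 -0.007  0.366] deg [ 0.4 -0.4 21.9] F [-0.1  0.5 -0.5] grip 0.6
t 14.1 at st [ 20.1  -1.7 213. ] need shift mm [-60.3 -47.8  32.1] frac [-0.402 -0.319  0.214] turn frac [ 0.007 -0.006 -0.001] deg [ 0.4 -0.3 -0.1] F [-0.1  0.5 -0.5] grip 0.6
[ 0.18  0.42  0.35  2.01 -1.18  1.06  0.69]
```

>>> move_arm([
  [[-0.1, -0.08, 0.054], [0, 0, 0], 0.61],
  [[-0.1, -0.08, 0.054], [0, 0, 0], 0.61],
  [[-0.1, -0.08, 0.054], [0, 0, 0], 0.61],
  [[-0.1, -0.08, 0.054], [0, 0, 0], 0.61],
  [[0, 0, 0], [0.003, -0.003, 0.122], 0.61],
  [[0, 0, 0], [0.003, -0.003, 0.122], 0.61],
  [[0, 0, 0], [0, 0, 0.122], 0.61],
  [[0, 0, 0], [0, 0, 0], 0.61],
])

```text
time_s: 14.9
tool_pos: [0.5429, -0.0353, 0.146]
tool_rot: [[0.678, 0.615, 0.402], [0.32, -0.74, 0.592], [0.662, -0.272, -0.699]]
force: [1.0, 0.6, 0.5]
gripper_width: 0.653
```

Run:
```python
from h import *
todo((2,46,147),46,22);print(monitor.get_obs()["qpos"].round(2))
import pickle
m,p,d=snap("wrist","wrist8");pickle.dump(m,open("pics/wrist8.pkl","wb"));np.save("pics/wrist8_d.npy",d)
P=[(95,30,60),(95,-30,60),(95,46,111),(95,-46,111),(80,0,73.5),(85,0,73.5)]
print(proj(m,w(P)).round(0).tolist())
```

```text
t 14.9 at st [  2.8  47.2 146. ] need shift mm [ 0.6  1.  -1.2] frac [ 0.004  0.007 -0.008] turn frac [-0.001  0.006 -0.003] deg [-0.1  0.4 -0.2] F [1.  0.6 0.5] grip 60.0
[ 0.21  0.47  0.33  2.17 -1.28  1.    0.53]
[[333.0, 179.0], [398.0, 153.0], [298.0, 154.0], [414.0, 106.0], [369.0, 172.0], [367.0, 167.0]]
```

View pics/wrist8.png

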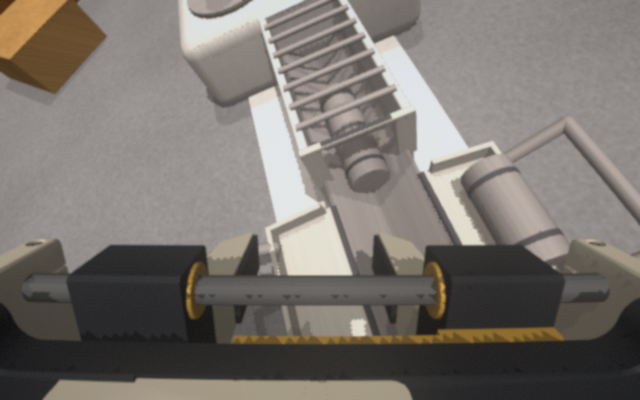

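>>> move_arm([
  [[0.1, 0, 0], [0, 0, 0], 0.61],
  [[0.1, 0, 0], [0, 0, 0], 0.61],
  [[0, 0, 0], [0, 0, 0], 0.61],
])

```text
time_s: 15.25
tool_pos: [0.5649, -0.0243, 0.1669]
tool_rot: [[0.672, 0.621, 0.403], [0.326, -0.737, 0.593], [0.665, -0.268, -0.697]]
force: [0.0, 0.5, -1.2]
gripper_width: 0.802
```

Run:
```python
from h import *
todo((82,46,71),46,22);print(monitor.get_obs()["qpos"].round(3))
```

```text
t 15.25 at st [ 24.3  35.3 166.9] need shift mm [-30.3   1.  108.3] frac [-0.202  0.007  0.722] turn frac [-0.002  0.005  0.005] deg [-0.1  0.3  0.3] F [ 0.   0.5 -1.2] grip 73.8
[ 0.173  0.449  0.326  2.12  -1.263  0.998  0.444]
```

>>> move_arm([
  [[0, 0, 0.12], [0, 0, 0], 0.61],
  [[0, 0, 0.12], [0, 0, 0], 0.61],
  [[0, 0, 0], [0, 0, 0], 0.61],
])

```text
time_s: 15.55
tool_pos: [0.5772, -0.0017, 0.1391]
tool_rot: [[0.676, 0.62, 0.399], [0.324, -0.736, 0.595], [0.662, -0.273, -0.698]]
force: [-0.8, 0.0, -0.5]
gripper_width: 0.805
```

Run:
```python
from h import *
todo((82,46,71),46,22);print(monitor.get_obs()["qpos"].round(3))
```

```text
t 15.55 at st [ 49.9  38.  139.1] need shift mm [-27.2   2.9  70.6] frac [-0.182  0.02   0.471] turn frac [-0.006  0.007  0.001] deg [-0.3  0.4  0.1] F [-0.8  0.  -0.5] grip 74.1
[ 0.234  0.491  0.175  2.126 -1.312  0.899  0.468]
```

```bash
cat > fk.py <<'E'
import numpy as np, itertools
from scipy.spatial.transform import Rotation as Ro
from scipy.optimize import least_squares
from bench import monitor
D=[(np.array([-1.40761051,0.4352047,0.02496315,1.57406118,-0.01158786,1.13400271,-0.0751298]),np.array([[-9.64864034e-01,2.62749553e-01,-2.6e-04],[2.62749641e-01,9.64862865e-01,-1.509e-03],[-1.459e-04,-1.524e-03,-9.99998828e-01]]),np.array([0.16408973,0.60256308,0.22597011]))]
o=monitor.get_obs();D.append((o["qpos"],o["tool_rot"],o["tool_pos"]))
D.append((np.array([0.173,0.449,0.326,2.12,-1.263,0.998,0.444]),np.array([[.672,.621,.403],[.326,-.737,.593],[.665,-.268,-.697]]),np.array([.5649,-.0243,.1669])))
D.append((np.array([0.21,0.47,0.33,2.17,-1.28,1.0,0.53]),np.array([[.678,.615,.402],[.32,-.74,.592],[.662,-.272,-.699]]),np.array([.5429,-.0353,.146])))
D.append((np.array([0.18,.42,.35,2.01,-1.18,1.06,.69]),np.array([[.392,.821,.416],[.568,-.572,.592],[.723,.004,-.69]]),np.array([.5929,-.0487,.213])))
def mats(q,s,b,e):
    z=lambda a:Ro.from_euler('z',a).as_matrix();y=lambda a:Ro.from_euler('y',a).as_matrix()
    R1=z(b+s[0]*q[0])@y(s[1]*q[1]); R2=R1@z(s[2]*q[2])@y(s[3]*q[3]); R3=R2@z(s[4]*q[4])@y(s[5]*q[5])@z(s[6]*q[6]+e)
    return R1,R2,R3
if __name__=="__main__":
  res=[]
  for s in itertools.product((-1,1),repeat=7):
    for b0 in(-.1,):
      for e0 in(0,1.57,3.14,-1.57):
        f=lambda v:np.concatenate([(mats(q,s,v[0],v[1])[2]-R).ravel() for q,R,p in D])
        r=least_squares(f,[b0,e0]);res.append((r.cost,s,r.x))
  res.sort(key=lambda t:t[0])
  for t in res[:4]:print(t)
E
python3 fk.py
```

```text
(np.float64(3.922926255741487e-05), (-1, -1, -1, -1, -1, -1, -1), array([-3.14207772, -1.57034506]))
(np.float64(3.922926255741559e-05), (-1, 1, -1, 1, -1, 1, -1), array([-4.85067048e-04,  1.57124760e+00]))
(np.float64(3.922926255741581e-05), (-1, 1, -1, 1, -1, 1, -1), array([-4.85067113e-04,  1.57124760e+00]))
(np.float64(3.9229262557416394e-05), (-1, -1, -1, -1, -1, -1, -1), array([-3.14207772, -1.57034506]))
```

```bash
cat > fkp.py <<'E'
from fk import *
S=(-1,1,-1,1,-1,1,-1)
def M3(q): return mats(q,S,0.,np.pi/2)
A=[];B=[]
for i,(q,R,p) in enumerate(D):
    R1,R2,R3=M3(q);wt=1
    A.append(np.c_[np.array([0,0,1.]),R1,R2,R3[:,2]]);B.append(p)
A=np.vstack(A);B=np.hstack(B)
# ridge-less lstsq
V,r,rk,sv=np.linalg.lstsq(A,B,rcond=None)
def fk(q):
    R1,R2,R3=M3(q);return np.c_[np.array([0,0,1.]),R1,R2,R3[:,2]]@V,R3
if __name__=="__main__":
    print(V.round(4),rk,sv.round(2));print(((A@V-B)*1e3).reshape(-1,3).round(1))
E
python3 fkp.py
```

```text
[ 0.235  -0.0169 -0.0452  0.5953  0.0043 -0.0078  0.4284  0.3705] 8 [4.29 3.3  3.14 0.76 0.41 0.2  0.12 0.02]
[[-0.4 -0.3 -0.2]
 [ 1.3 -0.   0.7]
 [ 0.8 -0.3  0.4]
 [-2.   0.7 -0.1]
 [ 0.3 -0.7 -0.8]]
```

```bash
cat > ik.py <<'E'
from fkp import *
from h import w,Rz,YAW
lo=np.array([-2.62,-.44,-1.27,.08,-1.32,.12,-2.74]);hi=np.array([2.62,2.09,1.32,2.57,4.46,2,2.74])
def Rdes(th,ph,ps): return Rz(YAW+np.radians(ps))@np.diag([1,-1,-1.])@Ro.from_euler('y',th,degrees=True).as_matrix()@Ro.from_euler('z',ph,degrees=True).as_matrix()
def solve(pst,th,ph,ps,q0,m=0.0):
    P=w(pst)[0];R=Rdes(th,ph,ps)
    l=lo+m;h=hi-m
    def f(q):
        p,Rr=fk(q);return np.r_[(p-P)*10,Ro.from_matrix(Rr.T@R).as_rotvec()*3,(q-q0)*1e-3]
    r=least_squares(f,np.clip(q0,l+1e-3,h-1e-3),bounds=(l,h));p,Rr=fk(r.x)
    return r.x,np.linalg.norm(p-P)*1e3,np.degrees(np.linalg.norm(Ro.from_matrix(Rr.T@R).as_rotvec()))
if __name__=="__main__":
    q0=monitor.get_obs()["qpos"]
    for th,ph,ps in((46,22,0),(42,22,0),(46,22,-10),(46,22,-20),(42,22,-15)):
        for pst in((50,46,139),(82,46,71),(127,46,71)):
            for m in(0.02,0.08,.15):
                q,e,a=solve(pst,th,ph,ps,q0,m);print((th,ph,ps),pst,m,q.round(2),"err",round(e,1),round(a,1))
E
python3 ik.py
```

```text
(46, 22, 0) (50, 46, 139) 0.02 [ 0.35  0.48  0.01  2.14 -1.3   0.82  0.46] err 0.0 0.0
(46, 22, 0) (50, 46, 139) 0.08 [ 0.5   0.49 -0.17  2.13 -1.24  0.74  0.42] err 0.0 0.0
(46, 22, 0) (50, 46, 139) 0.15 [ 0.63  0.51 -0.34  2.12 -1.17  0.66  0.36] err 0.0 0.0
(46, 22, 0) (82, 46, 71) 0.02 [ 0.7   0.69 -0.55  2.13 -1.3   0.44  0.53] err 0.0 0.0
(46, 22, 0) (82, 46, 71) 0.08 [ 0.75  0.71 -0.62  2.13 -1.24  0.39  0.48] err 0.0 0.0
(46, 22, 0) (82, 46, 71) 0.15 [ 0.8   0.73 -0.69  2.13 -1.17  0.34  0.42] err 0.0 0.0
(46, 22, 0) (127, 46, 71) 0.02 [ 0.68  0.73 -0.66  2.1  -1.3   0.33  0.48] err 0.0 0.0
(46, 22, 0) (127, 46, 71) 0.08 [ 0.72  0.75 -0.71  2.1  -1.24  0.29  0.43] err 0.0 0.0
(46, 22, 0) (127, 46, 71) 0.15 [ 0.74  0.76 -0.75  2.1  -1.17  0.27  0.36] err 0.5 0.2
(42, 22, 0) (50, 46, 139) 0.02 [ 0.18  0.45  0.19  2.14 -1.26  0.84  0.39] err 0.0 0.0
(42, 22, 0) (50, 46, 139) 0.08 [ 0.24  0.45  0.11  2.13 -1.24  0.8   0.37] err 0.0 0.0
(42, 22, 0) (50, 46, 139) 0.15 [ 0.4   0.46 -0.1   2.11 -1.17  0.72  0.31] err 0.0 0.0
(42, 22, 0) (82, 46, 71) 0.02 [ 0.51  0.61 -0.33  2.13 -1.3
[... 2169 characters left out ...]
 (50, 46, 139) 0.08 [ 0.84  0.5  -0.74  2.21 -1.24  0.26  0.17] err 0.0 0.0
(42, 22, -15) (50, 46, 139) 0.15 [ 0.84  0.5  -0.74  2.2  -1.17  0.27  0.1 ] err 1.4 0.5
(42, 22, -15) (82, 46, 71) 0.02 [ 0.77  0.66 -0.77  2.18 -1.3   0.14  0.26] err 8.8 3.4
(42, 22, -15) (82, 46, 71) 0.08 [ 0.73  0.64 -0.69  2.17 -1.24  0.2   0.19] err 11.0 4.2
(42, 22, -15) (82, 46, 71) 0.15 [ 0.67  0.61 -0.61  2.15 -1.17  0.27  0.11] err 14.1 5.4
(42, 22, -15) (127, 46, 71) 0.02 [ 0.63  0.65 -0.7   2.13 -1.3   0.14  0.18] err 10.4 4.2
(42, 22, -15) (127, 46, 71) 0.08 [ 0.59  0.63 -0.63  2.12 -1.24  0.2   0.1 ] err 12.6 5.0
(42, 22, -15) (127, 46, 71) 0.15 [ 0.53  0.6  -0.54  2.1  -1.17  0.27  0.02] err 15.7 6.3
```

```bash
cat > ik2.py <<'E'
from ik import *
q0=monitor.get_obs()["qpos"]
for th,ph,ps in((46,22,0),(42,22,0),(46,22,8),(42,22,8),(46,22,16),(42,22,16)):
    for pst in((82,46,71),(127,46,71)):
        best=None
        for m in np.arange(0,.7,.04):
            q,e,a=solve(pst,th,ph,ps,q0,m)
            if e<0.5 and a<.3: best=(round(m,2),q.round(2))
        print((th,ph,ps),pst,best)
E
python3 ik2.py
python3 - <<'E'
import sys;sys.path.insert(0,'.')
from sw import *
for v in([44,22,6,74,3],[42,22,8,74,3],[42,18,8,70,0],[44,22,12,74,3],[42,22,0,74,3],[44,22,0,74,3]):
    p,cy,o,c=sweep(v,True);print(v,p.round(1),round(cy,1),o)
E
```

```text
(46, 22, 0) (82, 46, 71) (np.float64(0.2), array([ 0.82,  0.75, -0.73,  2.13, -1.12,  0.32,  0.38]))
(46, 22, 0) (127, 46, 71) (np.float64(0.12), array([ 0.74,  0.76, -0.75,  2.1 , -1.2 ,  0.27,  0.39]))
(42, 22, 0) (82, 46, 71) (np.float64(0.24), array([ 0.71,  0.67, -0.61,  2.11, -1.08,  0.36,  0.28]))
(42, 22, 0) (127, 46, 71) (np.float64(0.2), array([ 0.62,  0.68, -0.61,  2.08, -1.12,  0.32,  0.25]))
(46, 22, 8) (82, 46, 71) (np.float64(0.36), array([ 0.74,  0.73, -0.59,  2.05, -0.96,  0.5 ,  0.32]))
(46, 22, 8) (127, 46, 71) (np.float64(0.32), array([ 0.66,  0.74, -0.6 ,  2.02, -1.  ,  0.46,  0.29]))
(42, 22, 8) (82, 46, 71) (np.float64(0.36), array([ 0.62,  0.67, -0.48,  2.04, -0.96,  0.53,  0.27]))
(42, 22, 8) (127, 46, 71) (np.float64(0.36), array([ 0.56,  0.69, -0.51,  2.01, -0.96,  0.48,  0.2 ]))
(46, 22, 16) (82, 46, 71) (np.float64(0.52), array([ 0.7 ,  0.75, -0.54,  1.96, -0.8 ,  0.64,  0.26]))
(46, 22, 16) (127, 46, 71) (np.float64(0.48), array([ 0.62,  0.76, -0.54,  1.94, -0.84,  0.6 ,  0.24]))
(42, 22, 16) (82, 46, 71) (np.float64(0.52), array([ 0.61,  0.69, -0.46,  1
[... 760 characters left out ...]
.3, 5.4), 'barR': (42.3, 80.7)}
[44, 22, 12, 74, 3] [118.7  47.8  70.5] 10.0 {'short': (4.1, 41.3), 'trayL': (19.5, -0.5), 'trayR': (7.6, 26.9), 'header': (5.2, 5.4), 'side': (5.2, 15.1), 'bars': (26.6, 26.5), 'barL': (20.0, 6.1), 'barR': (42.8, 80.9)}
[42, 22, 0, 74, 3] [126.8  46.1  70.4] 8.2 {'short': (15.1, 45.9), 'trayL': (15.4, 11.1), 'trayR': (15.4, 28.7), 'header': (12.6, 4.1), 'side': (12.6, 14.6), 'bars': (31.3, 25.4), 'barL': (18.8, 18.7), 'barR': (52.0, 85.6)}
[44, 22, 0, 74, 3] [126.6  46.1  70.5] 8.2 {'short': (14.0, 45.8), 'trayL': (14.3, 10.6), 'trayR': (14.3, 28.7), 'header': (12.8, 5.7), 'side': (12.8, 14.6), 'bars': (32.3, 26.5), 'barL': (17.3, 17.9), 'barR': (51.0, 85.7)}
```

```bash
cat >> h.py <<'E'
def todo3(p_st,th,ph,ps):
    o=monitor.get_obs();R=o["tool_rot"]
    G=Rz(np.radians(0)+YAW+np.radians(ps))@np.diag([1,-1,-1.])@Ro.from_euler('y',th,degrees=True).as_matrix()@Ro.from_euler('z',ph,degrees=True).as_matrix()
    d=R.T@(w(p_st)[0]-o["tool_pos"]);d2=G.T@(w(p_st)[0]-o["tool_pos"]);rv=Ro.from_matrix(R.T@G).as_rotvec()
    print("t",round(o["time_s"],2),"at st",st(o["tool_pos"])[0].round(1),"shift frac now-axes",(d/.15).round(3),"in goal-axes",(d2/.15).round(3),"turn frac",(rv/np.radians(60)).round(3),"F",o["force"].round(1),"grip",round(o["gripper_width"]*92,1),"q",o["qpos"].round(3))
E
python3 - <<'E'
from h import *
todo3((80,46,71),44,22,5)
import sys
from sw import *
v=[44,22,5,74,3];p,cy,o,c=sweep(v,True);print(p.round(1),round(cy,1),o);print(R3(44,22,5)[:,2])
E
```

```text
t 15.55 at st [ 49.9  38.  139.1] shift frac now-axes [-0.19   0.023  0.461] in goal-axes [-0.17   0.03   0.469] turn frac [ 0.036 -0.046 -0.058] F [-0.8  0.  -0.5] grip 74.1 q [ 0.234  0.491  0.175  2.126 -1.312  0.899  0.468]
[123.3  47.   70.5] 9.0 {'short': (9.9, 44.1), 'trayL': (16.3, 5.9), 'trayR': (11.5, 28.4), 'header': (9.6, 5.4), 'side': (9.6, 15.9), 'bars': (31.4, 26.6), 'barL': (18.3, 13.1), 'barR': (47.7, 84.0)}
[ 0.69201499  0.06054347 -0.7193398 ]
```

>>> move_arm([
  [[0, 0, 0], [0.018, -0.023, -0.029], 0.61],
  [[0, 0, 0], [0.018, -0.023, -0.029], 0.61],
  [[-0.06, 0.01, 0], [0, 0, 0], 0.61],
  [[0, 0, 0], [0, 0, 0], 0.61],
])

```text
time_s: 15.95
tool_pos: [0.5722, -0.0092, 0.1332]
tool_rot: [[0.657, 0.67, 0.345], [0.394, -0.695, 0.602], [0.643, -0.259, -0.72]]
force: [-0.2, -0.1, 0.1]
gripper_width: 0.803
```

Run:
```python
from h import *
todo3((78,47,71),44,22,5)
```

```text
t 15.95 at st [ 40.9  37.8 133.2] shift frac now-axes [-0.114  0.002  0.473] in goal-axes [-0.114  0.004  0.473] turn frac [ 0.004 -0.    -0.003] F [-0.2 -0.1  0.1] grip 73.9 q [ 0.23   0.507  0.193  2.083 -1.22   0.93   0.454]
```

>>> move_arm([
  [[-0.04, 0, 0.08], [0, 0, 0], 0.61],
  [[-0.04, 0, 0.08], [0, 0, 0], 0.61],
  [[0, 0, 0], [0, 0, 0], 0.61],
])

```text
time_s: 16.25
tool_pos: [0.5722, 0.0025, 0.1077]
tool_rot: [[0.657, 0.671, 0.343], [0.393, -0.694, 0.603], [0.643, -0.262, -0.72]]
force: [0.5, -0.6, -0.5]
gripper_width: 0.805
```

Run:
```python
from h import *
todo3((78,47,71),44,22,5)
```

```text
t 16.25 at st [ 50.6  44.4 107.7] shift frac now-axes [-0.036  0.013  0.304] in goal-axes [-0.036  0.013  0.304] turn frac [ 0.001  0.    -0.004] F [ 0.5 -0.6 -0.5] grip 74.0 q [ 0.244  0.547  0.147  2.104 -1.273  0.884  0.514]
```

Run:
```python
from sw import *
for ps in(8,11):
    f=lambda v:sweep([v[0],v[1],ps,v[2],v[3]])
    r=DE(f,[(41,48),(10,40),(60,88),(-4,8)],maxiter=10,popsize=6,seed=1)
    v=[r.x[0],r.x[1],ps,r.x[2],r.x[3]];print(np.round(v,1),sweep(v,True))
    import ik
    p=sweep(v,True)[0];q0=ik.monitor.get_obs()["qpos"]
    for pst in(p-[45,0,0],p):
        b=None
        for m in np.arange(0,.6,.04):
            q,e,a=ik.solve(pst,v[0],v[1],ps,q0,m)
            if m==0: print(q.round(2))
            if e<.5 and a<.3:b=(m,q.round(2))
        print(b)
```

```text
[46.8 23.1  8.  87.  -1.3] (array([122.55800374,  48.95021145,  73.07588444]), np.float64(4.821123071240628), {'short': (8.3, 38.0), 'trayL': (16.8, 8.9), 'trayR': (8.7, 23.4), 'header': (8.3, 7.7), 'side': (8.3, 12.7), 'bars': (31.8, 27.7), 'barL': (19.9, 12.3), 'barR': (46.4, 77.8)}, 8.3)
[ 0.32  0.64  0.01  2.08 -1.32  0.85  0.6 ]
(np.float64(0.4), array([ 0.77,  0.73, -0.62,  2.04, -0.92,  0.52,  0.27]))
[ 0.34  0.66 -0.13  2.05 -1.32  0.74  0.53]
(np.float64(0.32), array([ 0.68,  0.74, -0.6 ,  2.02, -1.  ,  0.48,  0.28]))
[43.6 31.6 11.  87.8 -1.9] (array([125.52548184,  46.62602601,  77.28470127]), np.float64(2.967573695663418), {'short': (6.8, 35.7), 'trayL': (20.1, 18.9), 'trayR': (9.4, 21.3), 'header': (6.7, 5.4), 'side': (6.7, 10.3), 'bars': (29.2, 25.8), 'barL': (34.2, 23.8), 'barR': (43.0, 75.3)}, 6.7)
[ 0.19  0.63  0.15  2.04 -1.25  0.9   0.39]
(np.float64(0.44), array([ 0.66,  0.68, -0.5 ,  2.  , -0.88,  0.59,  0.07]))
[ 0.13  0.64  0.12  2.01 -1.29  0.86  0.34]
(np.float64(0.4), array([ 0.57,  0.69, -0.49,  1.98, -0.92,  0.56,  0.04]))
```

Run:
```python
from sw import *
import ik
for v in([44,22,5,74,3],[44,22,9,80,2],[44,27,9,86,-1],[43.6,31.6,11,88,-2],[43,27,13,86,0]):
    p,cy,o,c=sweep(v,True);print(v,p.round(1),round(cy,1),o)
    q=ik.monitor.get_obs()["qpos"];a0=np.array([44,22,5.]);p0=np.array([50.6,44.4,107.7])
    for path in((p0,a0,p-[45,0,0],np.array(v[:3])),(p-[45,0,0],np.array(v[:3]),p,np.array(v[:3]))):
        for t in np.linspace(0,1,9)[1:]:
            P=path[0]+(path[2]-path[0])*t;A=path[1]+(path[3]-path[1])*t
            q,e,a=ik.solve(P,*A,q,0.0)
        print("   ",q.round(3),round(e,1),round(a,1))
```

```text
[44, 22, 5, 74, 3] [123.3  47.   70.5] 9.0 {'short': (9.9, 44.1), 'trayL': (16.3, 5.9), 'trayR': (11.5, 28.4), 'header': (9.6, 5.4), 'side': (9.6, 15.9), 'bars': (31.4, 26.6), 'barL': (18.3, 13.1), 'barR': (47.7, 84.0)}
    [ 0.342  0.615 -0.059  2.102 -1.32   0.74   0.559] 0.0 0.0
    [ 0.347  0.631 -0.181  2.068 -1.32   0.642  0.49 ] 0.0 0.0
[44, 22, 9, 80, 2] [121.   49.4  71.3] 8.6 {'short': (8.6, 41.6), 'trayL': (18.2, 4.2), 'trayR': (9.5, 26.9), 'header': (7.1, 5.8), 'side': (7.1, 15.7), 'bars': (29.2, 26.6), 'barL': (19.5, 9.4), 'barR': (47.0, 81.3)}
    [ 0.226  0.63   0.112  2.074 -1.297  0.868  0.587] 0.0 0.0
    [ 0.193  0.637  0.044  2.044 -1.32   0.803  0.53 ] 0.0 0.0
[44, 27, 9, 86, -1] [124.2  47.9  74.7] 4.5 {'short': (8.5, 37.9), 'trayL': (18.6, 13.5), 'trayR': (9.9, 23.3), 'header': (7.6, 5.3), 'side': (7.6, 12.3), 'bars': (30.0, 26.1), 'barL': (28.0, 18.1), 'barR': (45.7, 77.7)}
    [ 0.212  0.626  0.125  2.069 -1.296  0.876  0.489] 0.0 0.0
    [ 0.176  0.633  0.062  2.038 -1.32   0.814  0.432] 0.0 0.0
[43.6, 31.6, 11, 88, -2] [125.5  46.6  77.3] 2.9 {'short': (6.8, 35.6), 'trayL': (20.1, 19.0), 'trayR': (9.4, 21.2), 'header': (6.7, 5.4), 'side': (6.7, 10.2), 'bars': (29.2, 25.8), 'barL': (34.3, 23.9), 'barR': (43.0, 75.2)}
    [ 0.195  0.629  0.144  2.042 -1.254  0.901  0.387] 0.0 0.0
    [ 0.132  0.638  0.121  2.014 -1.29   0.861  0.338] 0.0 0.0
[43, 27, 13, 86, 0] [121.3  49.5  74.5] 6.1 {'short': (7.1, 37.4), 'trayL': (21.0, 9.3), 'trayR': (8.5, 23.1), 'header': (5.2, 4.3), 'side': (5.2, 11.3), 'bars': (26.7, 25.4), 'barL': (29.3, 13.8), 'barR': (44.8, 77.0)}
    [ 0.201  0.634  0.14   2.029 -1.213  0.908  0.463] 0.0 0.0
    [ 0.138  0.643  0.118  2.    -1.247  0.87   0.413] 0.0 0.0
```

Run:
```python
from h import *
todo3((79,46.5,77),43.6,31.6,11)
```

```text
t 16.25 at st [ 50.6  44.4 107.7] shift frac now-axes [-0.004  0.004  0.279] in goal-axes [0.008 0.022 0.278] turn frac [ 0.06  -0.037  0.084] F [ 0.5 -0.6 -0.5] grip 74.0 q [ 0.244  0.547  0.147  2.104 -1.273  0.884  0.514]
```

>>> move_arm([
  [[0, 0, 0], [0.03, -0.018, 0.042], 0.91],
  [[0, 0, 0], [0.03, -0.019, 0.042], 0.91],
  [[0, 0, 0], [0, 0, 0], 0.91],
  [[0, 0, 0], [0, 0, 0], 0.91],
])

```text
time_s: 16.65
tool_pos: [0.5738, 0.0017, 0.1093]
tool_rot: [[0.724, 0.631, 0.278], [0.358, -0.688, 0.631], [0.59, -0.357, -0.724]]
force: [-0.8, -0.2, 0.0]
gripper_width: 0.952
```

Run:
```python
from h import *
todo3((79,46.5,77),43.6,31.6,11)
```

```text
t 16.65 at st [ 50.8  42.7 109.3] shift frac now-axes [-0.004  0.014  0.287] in goal-axes [-0.004  0.015  0.287] turn frac [ 0.003 -0.002  0.003] F [-0.8 -0.2  0. ] grip 87.6 q [ 0.225  0.571  0.18   2.038 -1.177  0.959  0.342]
```

>>> move_arm([
  [[0, 0.004, 0.06], [0.001, 0, 0.001], 0.91],
  [[0, 0.004, 0.06], [0, 0, 0], 0.91],
  [[-0.004, 0.005, 0.06], [0, 0, 0], 0.91],
  [[0, 0, 0], [0, 0, 0], 0.91],
])

```text
time_s: 17.05
tool_pos: [0.5816, 0.0193, 0.0874]
tool_rot: [[0.726, 0.631, 0.274], [0.357, -0.686, 0.634], [0.588, -0.362, -0.723]]
force: [-0.3, -0.0, -0.4]
gripper_width: 0.954
```

Run:
```python
from h import *
todo3((79,46.5,77),43.6,31.6,11)
m,p,d=snap("wrist","wrist9"); snap("scene","scene9");snap("top","top9")
b=cv2.imread("pics/scene9.png")[205:375,220:400]; cv2.imwrite("pics/scene9z.png",cv2.resize(b,None,fx=3,fy=3))
```

```text
t 17.05 at st [69.7 46.2 87.4] shift frac now-axes [0.002 0.011 0.092] in goal-axes [0.002 0.01  0.092] turn frac [-0.002  0.     0.001] F [-0.3 -0.  -0.4] grip 87.8 q [ 0.212  0.61   0.15   2.042 -1.224  0.919  0.372]
```

View pics/wrist9.png

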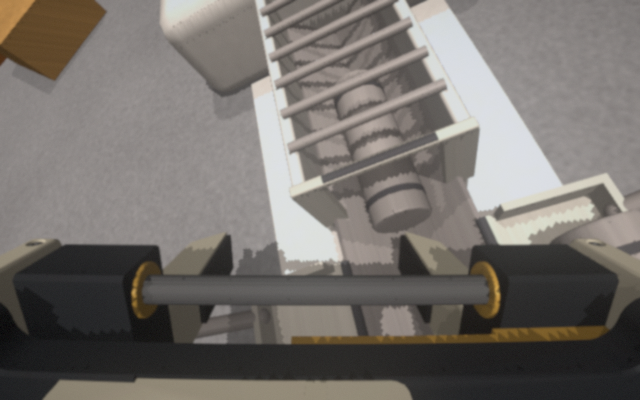

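View pics/scene9z.png

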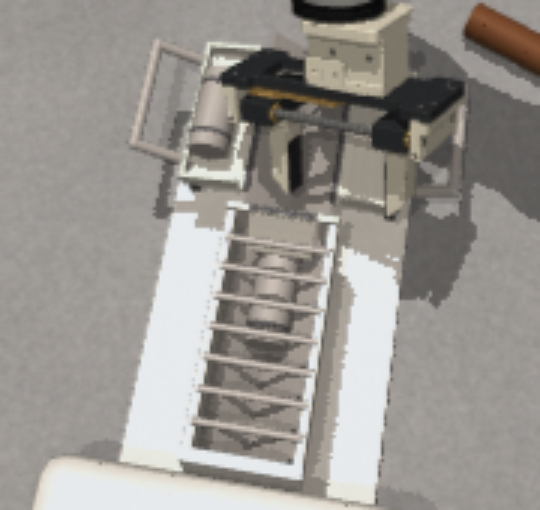

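View pics/top9.png

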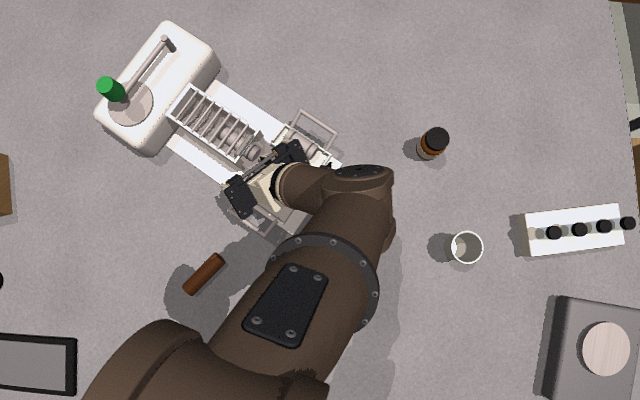

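Run:
```python
from opt import *
M=R3(43.6,31.6,11);print("ex in tool",(M.T@[1,0,0]).round(3),"ez",(M.T@[0,0,1]).round(3),"ey",(M.T@[0,1,0]).round(3))
for x0 in(79,):
  f0=88/2+9.5
  for a in(-9.5,9.5):
    for y in(f0-9.5,f0+9.5): print("tip corner",(np.array([79,46.5,77])+M@[a,y,0]).round(1))
```

```text
ex in tool [ 0.705 -0.21   0.677] ez [ 0.587 -0.361 -0.724] ey [-0.397 -0.908  0.132]
tip corner [63.1 10.3 55.5]
tip corner [59.1 -7.  48.7]
tip corner [76.5  2.8 66.7]
tip corner [ 72.5 -14.5  59.8]
```

>>> move_arm([
  [[0, 0.005, 0.046], [0, 0, 0], 0.91],
  [[0, 0.005, 0.046], [0, 0, 0], 0.91],
  [[0, 0, 0], [0, 0, 0], 0.91],
])

```text
time_s: 17.5
tool_pos: [0.5868, 0.0263, 0.0774]
tool_rot: [[0.726, 0.631, 0.275], [0.357, -0.687, 0.633], [0.588, -0.361, -0.724]]
force: [-0.5, -0.4, -0.6]
gripper_width: 0.955
```

Run:
```python
from h import *
todo3((125.5,46.5,77),43.6,31.6,11)
m,p,d=snap("wrist","wrist10")
```

```text
t 17.5 at st [78.4 45.9 77.4] shift frac now-axes [ 0.218 -0.068  0.215] in goal-axes [ 0.218 -0.069  0.215] turn frac [-0.001 -0.001  0.001] F [-0.5 -0.4 -0.6] grip 87.9 q [ 0.21   0.628  0.131  2.041 -1.246  0.897  0.386]
```

View pics/wrist10.png

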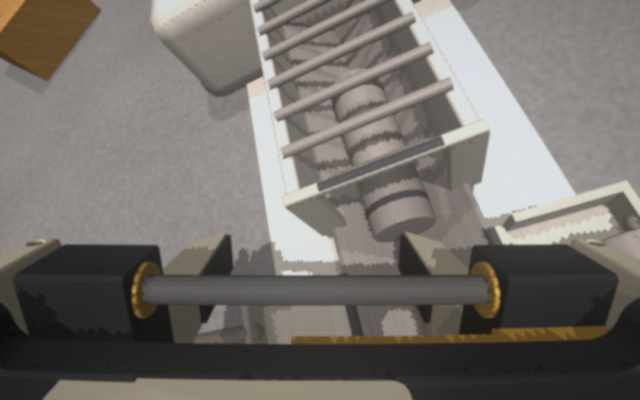

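>>> move_arm([
  [[0.022, -0.007, 0.0215], [0, 0, 0], 0.91],
  [[0.022, -0.007, 0.0215], [0, 0, 0], 0.91],
  [[0.022, -0.007, 0.0215], [0, 0, 0], 0.91],
  [[0.022, -0.007, 0.0215], [0, 0, 0], 0.91],
  [[0.022, -0.007, 0.0215], [0, 0, 0], 0.91],
  [[0, 0, 0], [0, 0, 0], 0.91],
])

```text
time_s: 18.15
tool_pos: [0.6003, 0.046, 0.0782]
tool_rot: [[0.725, 0.631, 0.276], [0.357, -0.687, 0.633], [0.589, -0.36, -0.723]]
force: [1.3, 0.1, -0.6]
gripper_width: 0.953
```

Run:
```python
from h import *
todo3((125.5,46.5,77),43.6,31.6,11)
m,p,d=snap("wrist","wrist11"); snap("scene","scene11")
b=cv2.imread("pics/scene11.png")[205:375,220:400]; cv2.imwrite("pics/scene11z.png",cv2.resize(b,None,fx=3,fy=3))
```

```text
t 18.15 at st [102.3  45.9  78.2] shift frac now-axes [ 0.103 -0.033  0.111] in goal-axes [ 0.103 -0.033  0.111] turn frac [-0.    -0.001  0.002] F [ 1.3  0.1 -0.6] grip 87.6 q [ 0.185  0.631  0.106  2.027 -1.261  0.869  0.357]
```

View pics/wrist11.png

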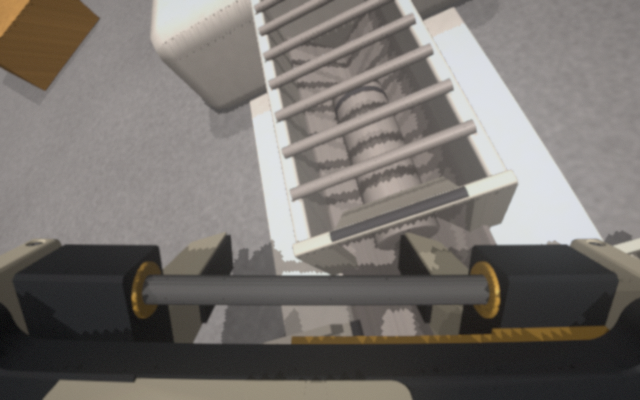

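View pics/scene11z.png

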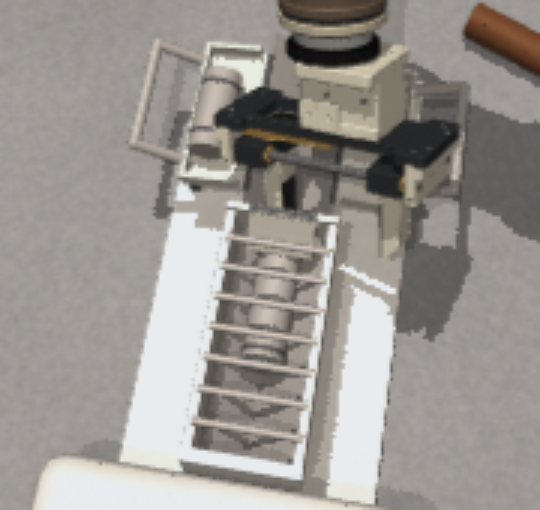

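>>> move_arm([
  [[0.02, -0.0065, 0.022], [0, 0, 0], 0.91],
  [[0.02, -0.0065, 0.022], [0, 0, 0], 0.91],
  [[0.021, -0.0065, 0.022], [0, 0, 0], 0.91],
  [[0, 0, 0], [0, 0, 0], 0.91],
])

```text
time_s: 18.65
tool_pos: [0.6081, 0.0573, 0.0774]
tool_rot: [[0.725, 0.631, 0.276], [0.357, -0.687, 0.633], [0.589, -0.36, -0.723]]
force: [-0.3, -1.6, 0.7]
gripper_width: 0.955
```

```bash
cat > rear.py <<'E'
from h import *
def look(tag):
    for n in("scene","top"):
        m,p,d=snap(n,n+tag);v,u=np.mgrid[:400,:640]
        X=m["origin"]+ray(m,np.c_[u.ravel(),v.ravel()])*d.ravel()[:,None];s=st(X);ok=d.ravel()>0
        k=ok&(abs(s[:,1])<10)&(s[:,0]>99)&(s[:,0]<284)&(s[:,2]>66)&(s[:,2]<79);q=s[k]
        if len(q): print(n,"cart x",np.percentile(q[:,0],[0,2,98,100]).round(1),len(q))
        k=ok&(abs(s[:,1])<25)&(s[:,0]>98)&(s[:,0]<140)&(s[:,2]>80)&(s[:,2]<106);q=s[k]
        if len(q): print("   over-gate pts (flap) x",np.percentile(q[:,0],[5,50,95]).round(1),"z",np.percentile(q[:,2],[5,50,95]).round(1),len(q))
E
python3 - <<'E'
from rear import *
todo3((125.5,46.5,77),43.6,31.6,11)
look("12");snap("wrist","wrist12")
E
```

```text
t 18.65 at st [116.   45.9  77.4] shift frac now-axes [ 0.042 -0.016  0.046] in goal-axes [ 0.042 -0.016  0.046] turn frac [ 0.    -0.001  0.002] F [-0.3 -1.6  0.7] grip 87.8 q [ 0.174  0.634  0.088  2.018 -1.269  0.85   0.342]
scene cart x [116.5 118.7 223.4 224.6] 283
   over-gate pts (flap) x [100.2 106.8 113.8] z [ 85.8  96.  105.5] 159
top cart x [101.4 118.4 220.1 222.5] 277
   over-gate pts (flap) x [101.3 108.8 116.4] z [ 81.1  92.1 104.9] 84
```

View pics/wrist12.png

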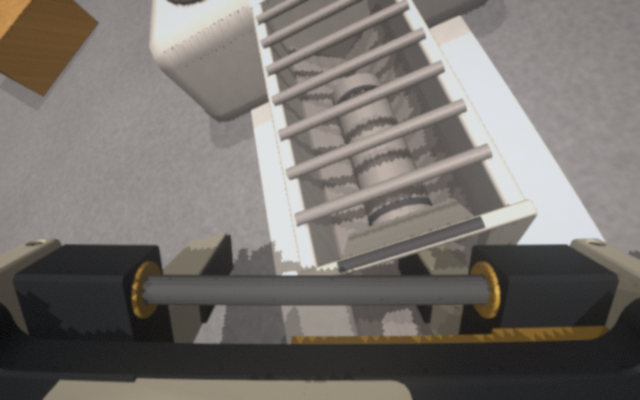

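>>> move_arm([
  [[0.018, -0.006, 0.0175], [0, 0, 0], 0.91],
  [[0.018, -0.006, 0.0175], [0, 0, 0], 0.91],
  [[0.018, -0.006, 0.0175], [0, 0, 0], 0.91],
  [[0, 0, 0], [0, 0, 0], 0.91],
])

```text
time_s: 19.2
tool_pos: [0.6142, 0.0671, 0.0773]
tool_rot: [[0.725, 0.631, 0.276], [0.357, -0.687, 0.633], [0.589, -0.36, -0.724]]
force: [0.8, -1.4, 1.2]
gripper_width: 0.953
```

Run:
```python
from rear import *
todo3((127,46.5,77),43.6,31.6,11)
look("13");snap("wrist","wrist13")
```

```text
t 19.2 at st [127.5  46.4  77.3] shift frac now-axes [-0.004  0.001 -0.001] in goal-axes [-0.004  0.001 -0.001] turn frac [-0.    -0.001  0.002] F [ 0.8 -1.4  1.2] grip 87.7 q [ 0.164  0.637  0.074  2.01  -1.274  0.835  0.326]
scene cart x [118.8 121.  231.1 233.1] 297
   over-gate pts (flap) x [101.2 107.9 119.5] z [ 81.9  95.5 105.4] 173
top cart x [120.  125.7 230.2 232.1] 293
   over-gate pts (flap) x [100.5 111.2 118.8] z [ 80.7  90.5 105.3] 58
```

View pics/wrist13.png

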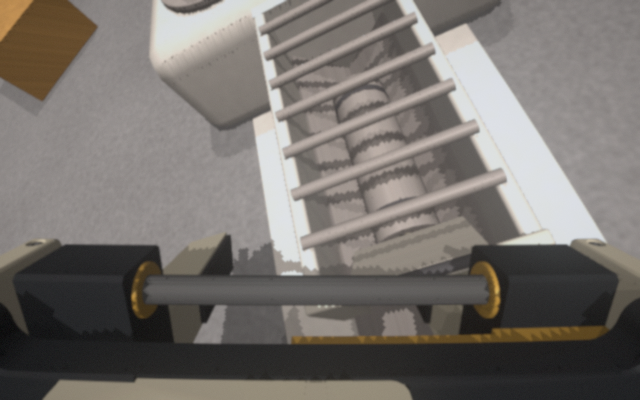

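>>> move_arm([
  [[0.012, -0.0035, 0.0113], [0, 0, 0], 0.91],
  [[0, 0, 0], [0, 0, 0], 0.91],
])

```text
time_s: 19.55
tool_pos: [0.6153, 0.0686, 0.0772]
tool_rot: [[0.726, 0.63, 0.276], [0.357, -0.687, 0.632], [0.588, -0.36, -0.724]]
force: [-1.5, -0.9, -0.9]
gripper_width: 0.954
```

Run:
```python
from rear import *
todo3((127,46.5,77),43.6,31.6,11)
look("14")
```

```text
t 19.55 at st [129.4  46.3  77.2] shift frac now-axes [-0.013  0.003 -0.01 ] in goal-axes [-0.013  0.003 -0.01 ] turn frac [ 0.    -0.001  0.001] F [-1.5 -0.9 -0.9] grip 87.7 q [ 0.162  0.637  0.071  2.009 -1.275  0.833  0.323]
scene cart x [119.1 122.2 231.3 232.6] 289
   over-gate pts (flap) x [100.7 108.5 120.6] z [ 82.4  95.8 104.8] 181
top cart x [120.5 127.  230.6 232.5] 290
   over-gate pts (flap) x [102.1 111.7 119.5] z [ 80.6  91.7 103.4] 54
```

Run:
```python
from h import *
import numpy as np
ims=[]
for n,(x,y) in(("scene",(270,270)),("top",(165,80))):
    m=viewer.camera_model(n);a=cv2.imread(f"pics/{n}14.png")[y:y+90,x:x+100];c=cv2.resize(a,None,fx=6,fy=6,interpolation=cv2.INTER_CUBIC)
    for X,col in((122,(0,0,255)),(125,(0,255,0)),(232,(0,0,255)),(235,(0,255,0))):
        q=proj(m,w([(X,-16,63),(X,-9,71),(X,0,73.5),(X,9,71),(X,16,63)]))
        q=((q+.5-[x,y])*6-.5).astype(int);cv2.polylines(c,[q.reshape(-1,1,2)],False,col,1)
    cv2.imwrite(f"pics/{n}14z.png",c)
```

```text
(no output)
```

View pics/scene14z.png

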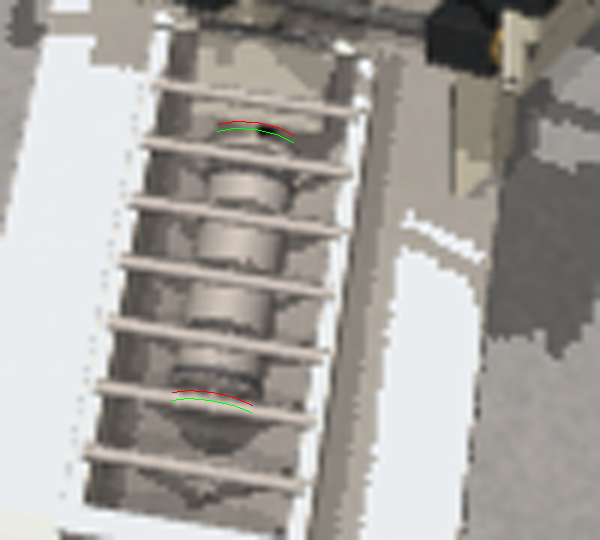

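View pics/top14z.png

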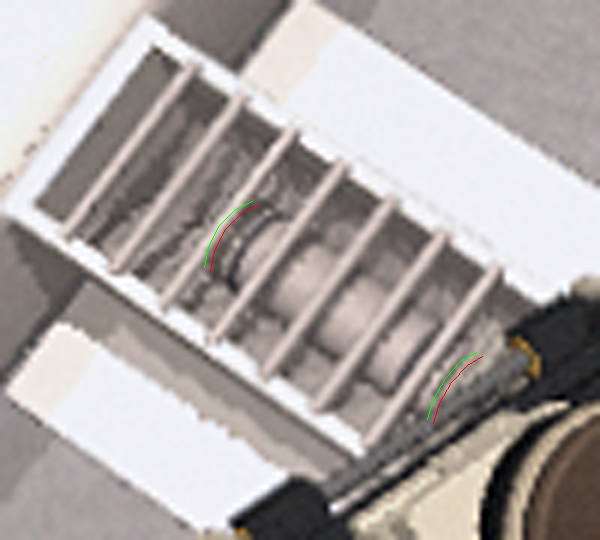

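>>> move_arm([
  [[0, 0, -0.05], [0, 0, 0], 0.91],
  [[0, 0, -0.08], [0, 0, 0], 0.91],
  [[0, 0, -0.1], [0, 0, 0], 0.91],
  [[0, 0, -0.1], [0, 0, 0], 0.91],
  [[0, 0, -0.1], [0, 0, 0], 0.91],
  [[0, 0, -0.1], [0, 0, 0], 0.91],
  [[0, 0, -0.1], [0, 0, 0], 0.91],
  [[0, 0, -0.1], [0, 0, 0], 0.91],
  [[0, 0, 0], [0, 0, 0], 0.91],
])

```text
time_s: 20.55
tool_pos: [0.5856, -0.0031, 0.1581]
tool_rot: [[0.725, 0.63, 0.279], [0.356, -0.69, 0.631], [0.589, -0.358, -0.724]]
force: [-0.6, -0.8, -0.5]
gripper_width: 0.956
```

Run:
```python
from rear import *
todo3((50,46,200),43.6,31.6,11)
look("15");snap("wrist","wrist15")
for n,(x,y) in(("scene",(240,220)),("top",(165,80))):
    a=cv2.imread(f"pics/{n}15.png")[y:y+130,x:x+130];cv2.imwrite(f"pics/{n}15z.png",cv2.resize(a,None,fx=4.5,fy=4.5,interpolation=cv2.INTER_CUBIC))
```

```text
t 20.55 at st [ 53.5  30.3 158.1] shift frac now-axes [ 0.107 -0.191 -0.205] in goal-axes [ 0.106 -0.192 -0.204] turn frac [ 0.004 -0.002  0.001] F [-0.6 -0.8 -0.5] grip 87.9 q [ 0.235  0.504  0.166  1.978 -1.086  1.001  0.198]
scene cart x [127.3 129.9 231.3 232.6] 275
   over-gate pts (flap) x [98.2 98.7 99.7] z [ 82.6  94.7 105.6] 45
top cart x [126.6 127.3 230.7 283.9] 289
```

View pics/wrist15.png

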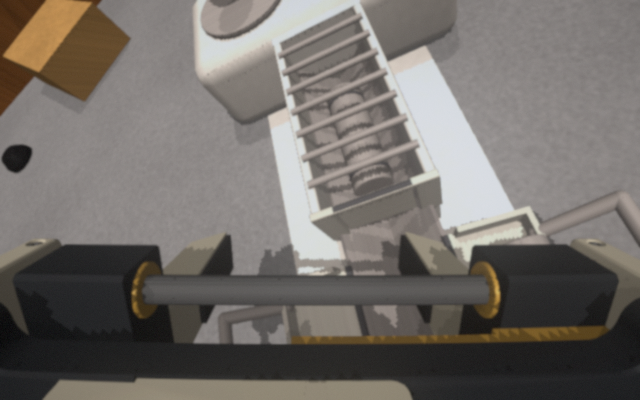

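View pics/scene15z.png

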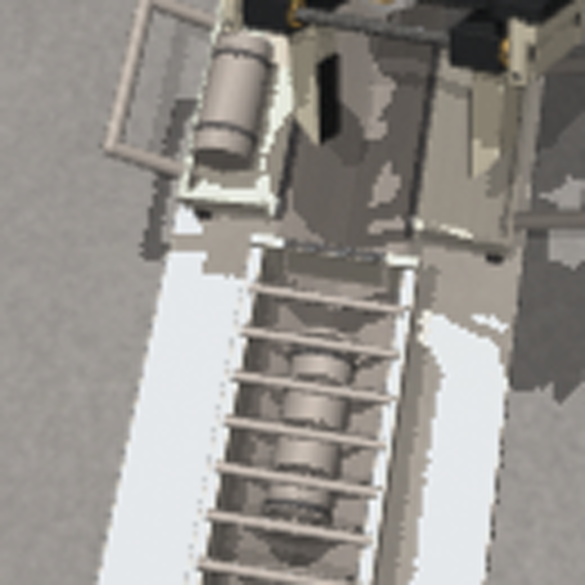

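View pics/top15z.png

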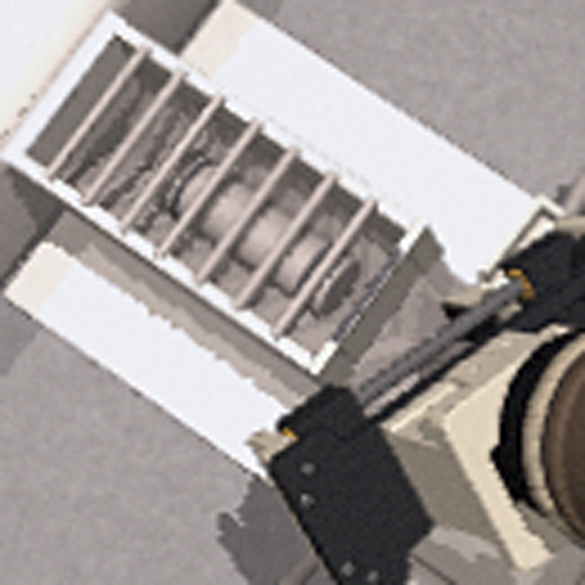

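>>> move_arm([
  [[0.15, -0.09, -0.19], [0, 0, 0], 0.91],
  [[0.15, -0.09, -0.19], [0, 0, 0], 0.91],
  [[0.15, -0.09, -0.19], [0, 0, 0], 0.91],
  [[0, 0, -0.2], [0, 0, 0], 0.91],
  [[0, 0, 0], [0, 0, 0], 0.91],
  [[0, 0, 0], [0, 0, 0], 0.91],
])

```text
time_s: 21.3
tool_pos: [0.5766, -0.0215, 0.294]
tool_rot: [[0.726, 0.631, 0.276], [0.357, -0.687, 0.633], [0.588, -0.361, -0.724]]
force: [-0.4, 0.1, -0.3]
gripper_width: 0.953
```

Run:
```python
from rear import *
todo3((50,46,200),43.6,31.6,11)
look("16")
for n in("scene","top"):
    m=viewer.camera_model(n);p,d=viewer.camera(n);v,u=np.mgrid[:400,:640]
    s=st(m["origin"]+ray(m,np.c_[u.ravel(),v.ravel()])*d.ravel()[:,None])
    for lab,y0,y1,z0,z1,xm in(("short",-95,-50,85,115,62),("barL",128,144,75,110,40),("barR",-144,-128,75,110,40)):
        k=(d.ravel()>0)&(abs(s[:,0])<xm)&(s[:,1]>y0)&(s[:,1]<y1)&(s[:,2]>z0)&(s[:,2]<z1);q=s[k]
        print(n,lab,len(q),len(q) and (np.percentile(q[:,0],[1,99]).round(1),np.median(q[:,1]).round(1),np.percentile(q[:,2],95).round(1)))
```

```text
t 21.3 at st [ 33.3  27.2 294. ] shift frac now-axes [-0.339  0.089  0.545] in goal-axes [-0.339  0.089  0.546] turn frac [ 0.    -0.001  0.001] F [-0.4  0.1 -0.3] grip 87.7 q [ 0.217  0.329  0.232  1.844 -0.919  1.202 -0.069]
scene cart x [128.3 130.2 231.4 232.7] 276
   over-gate pts (flap) x [ 98.1  98.6 108.2] z [ 80.6  93.3 104.6] 53
top cart x [126.5 128.  230.2 232.3] 286
   over-gate pts (flap) x [121.1 121.2 121.3] z [104.7 104.8 104.8] 2
scene short 365 (array([-30.1,  44. ]), np.float64(-72.6), np.float64(100.4))
scene barL 113 (array([-38.8,  38.5]), np.float64(136.6), np.float64(97.5))
scene barR 108 (array([-38.2,  37.9]), np.float64(-134.2), np.float64(97.3))
top short 0 0
top barL 164 (array([-38.7,  38.7]), np.float64(135.5), np.float64(97.7))
top barR 74 (array([-39.4,   1.1]), np.float64(-136.5), np.float64(97.1))
```

View pics/scene16.png

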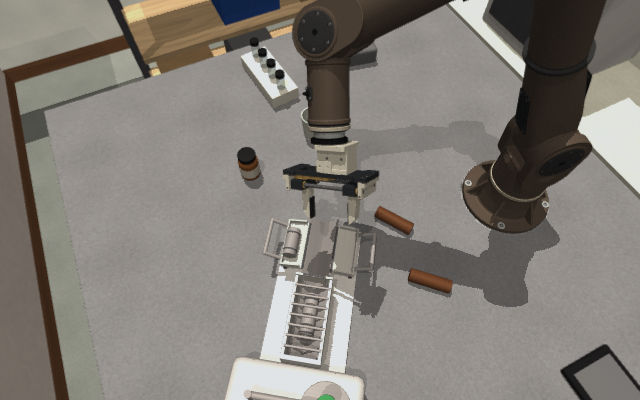

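View pics/top16.png

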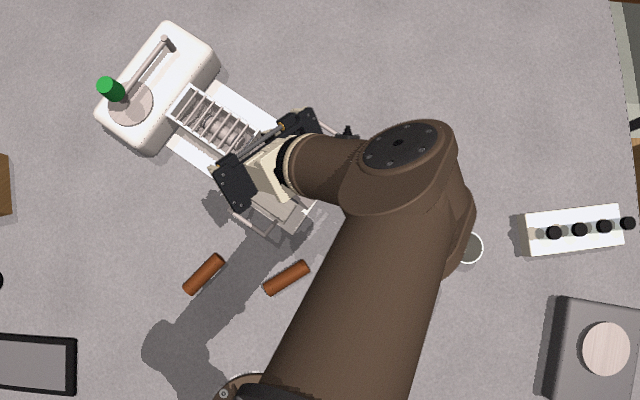

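```bash
python3 -c "
from bench import ticket
print(ticket.job_done())"
```

```text
the job is handed in; nothing more can be done
None
```

I loaded the long cartridge into the chamber and handed the job in at about 21.5 s. No verdict was reported.

**What I did**
- The long cartridge was in the left tray. I pinched that tray's bar, lifted it slowly until the cartridge rolled into the V, and let the tray back down.
- I then pushed the cartridge with the tool vertical until its rear end was just short of the gate.
- For the last stretch I leaned the tool back about 44° and pushed with one finger under the header. I then drew the finger out along its own axis.

**What the last checks showed**
- **Cartridge:** its rear end is about 28–32 mm past the gate plane, against the 24 mm needed. The two cameras differ by 2–3 mm. Before I withdrew, with the finger and flap partly in the way, the views gave 27–30 mm.
- **Flap:** it hangs shut in the scene camera's depth (points at station x ≈ 98). The top camera found no trace of it swung open.
- **Left tray:** its bar is back at y ≈ 136, with the top of the bar at z ≈ 97.5, as before the lift.
- **Short cartridge:** still in its own tray, unmoved in the scene camera. In the last top view the arm hid it.
- **Jar and beaker:** the jar is where it was, and the visible part of the beaker has not moved. The arm partly hid the beaker in both last views.
- **Arm:** it ended clear of everything at z ≈ 0.29 m. Wrist force readings were about 12 N at most, while holding the bar.

**Near a limit:** with the tool leaned back, joint 5 reached -1.312 against its -1.32 limit. I turned the tool a few degrees to ease it, and it stayed at -1.275 or better during the push.

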